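# Set the support blocks and bring the cast lever over them

### The arm

A 6-joint arm with a two-finger parallel gripper is mounted at the origin on the work surface. World frame = base frame: x ahead of the robot, y to its left, z up, the work surface at z = 0. Lengths are in m, angles in rad, forces in N, time in s.
With the tool pointing down it reaches from about 0.3 to 0.75 m from the base axis. Payload 8.5 kg.
Tool frame: the origin (TCP) lies midway between the tips of the shut fingers; the grasp point (between the pads) lies grip_depth behind it (grip_depth is the distance from the TCP to the grasp point, in m); z points along the fingers, x is the direction in which the jaws open and shut, and the axes are right-handed (so a half turn about z gives the same grasp; the last joint's range is limited). The gripper opens to 88 mm and grips with 3 to 60 N. Pads are 18 mm wide; open, the fingers measure 123 mm over their backs; the gripper's body (75 mm by 187 mm) begins 45 mm behind the grasp point.
Start: joints at [-1.361, 0.381, 1.297, -0, 1.464, -0.215], TCP at [0.227, -0.501, 0.239] pointing down, gripper open.
Joint ranges: [-3.11, 3.11], [-0.89, 2.33], [0.22, 2.48], [-1.42, 4.56], [0.17, 2.85], [-2.88, 2.88]. Speed limits (rad/s): [2.39, 2.39, 3.14, 3.14, 3.14, 3.14].

### API

Orientations are given as a 3x3 rotation matrix whose columns are the frame's x, y, z axes.
In Python, from station import * gives the robot as it stands. The module is installed in compiled form; this text tells all that it offers.
- The arm moves only by the tool drive_tool, never from a script. Its argument "steps" is a list of rows, each an object of numbers: "tx", "ty", "tz": the shift along the tool's x, y, z in cm; "twist": the turn about the tool's z in rad; "jaw": the gripper command: -1 is shut, 1 is fully open, values between are in proportion. A call has 1 to 12 rows; each row is the pose to reach, as a shift and turn from the pose commanded when the call began, along the tool's axes at that moment; what a row does not reach only later rows make up. A row lasts 1/10 s, in which the tool goes at most 50 mm and 8.59 degrees, less where a joint would pass 70% of its speed; a pose out of reach is approached as far as the arm can. A call with a gripper value outside its range is refused whole. The fingers move at their own pace and stop on an object; "squeeze" is the grip in N (left out, the last holds). Time passes only in rows, so rows that repeat a pose let the fingers close. It gives the time, the measured TCP pose, the force and the opening at its end, in the units of the state.
- state(): the state, without advancing time (a new reading comes with each control period).
- read_camera(name): name is "scene" or "side" or "wrist"; returns a dict with "color" (420x560x3 uint8, blue, green, red), "intrinsics" (3x3 intrinsics, pixels), "rvec" (rotation vector, rad) and "tvec" (3), from world to camera coordinates, as OpenCV has them. Camera axes: x right, y down, z forward; pixel columns grow to the right and rows downward; lengths in m; the calibration is good to about 2 mm. A picture is of the moment at which its call begins. There is no depth.
- sign_off(): hands the job in, once; it reports no verdict.
The state is a dict: "time": time; "qpos": joint angles; "joint_vel": joint speeds; "tau": joint torques, N m; "tool_pos": TCP position; "eef_rot": TCP orientation; "ft_force": force on the tool from outside, world axes, zero at the start; "wrist_torque": the same for the moment, N m; "width": opening from 0.0 (shut) to 1.0 (fully open).
Only numpy, scipy, OpenCV 4.12 (cv2) and the standard library are available. Lean on these libraries where they do the work, as an engineer would, in place of code of your own. Each camera call takes 0.05 s, during which the arm holds its last target.

### The job

Set up the marking fixture: set the three loose steel blocks flush and square against the fence, each centred on its scribed line, so that they stand in one even row. Then lift the cast lever at its balance point, keeping it level, and bring it over the row with its heavy hub above the wide block and its small end boss above the block at the other end. Finish while still holding it there, level and still, about 40 mm clear above the blocks, so that I can check the line-up before it goes down; leave the sleeves and the wrench alone.

Things in the scene. Friction and masses are not known exactly. Their poses are not given: they have to be found in the camera images.
- plate: bright aluminium plate fixed on the bench, 145 (x) x 280 (y) x 12 mm; origin at its underside's centre, z up, turned up to 0.25 rad. A steel fence bar 22 mm wide, 18 mm high above the plate's top and 270 mm long runs along plate y on the side away from the robot; its working face looks to plate -x, at plate x = +30 mm. Thin dark scribed lines along plate x at plate y = +90, 0, -90 mm
- line_hub (a point): where the scribed line at plate y = +90 mm meets the foot of the fence's face, on the plate's top (12 mm above the bench); axes as the plate's. Place of the wide block: when flush, its centre lies 20 mm to plate -x of this point
- line_mid (a point): the same for the middle scribed line, plate y = 0: place of the middle narrow block (its centre 20 mm to plate -x)
- line_tip (a point): the same for the scribed line at plate y = -90 mm: place of the other narrow block (its centre 20 mm to plate -x)
- block_wide_c (a point): centre of the wide support block, 15 mm above its underside: loose ground steel, 0.43 kg, 40 mm deep (its x, towards the fence), 46 mm along its y, 30 mm high, z up. Starts standing on the plate at the +y end of the row, 15 to 40 mm short of the fence, within 10 mm of its line and askew by up to 0.25 rad
- block_mid_c (a point): centre of the narrow support block in the middle of the row: loose ground steel, 0.28 kg, 40 mm deep (its x), 30 mm along its y, 30 mm high; starts short of the fence and askew like the wide one
- block_end_c (a point): centre of the narrow support block at the -y end of the row, alike in every way to the middle one
- block_wide: the wide block; origin at the centre of its underside, z up
- block_mid: the middle narrow block; origin at the centre of its underside
- block_end: the narrow block at the -y end; origin at the centre of its underside
- lever_balance (a point): balance point (centre of mass in plan) of the loose iron lever lying on the bench, mid-arm, 18 mm above its underside; x along the arm from hub to end boss, z up. About 0.75 kg, 222 mm long. The arm here is 15 mm wide with upright sides, from 8 to 28 mm above the underside, free of bosses from 26 to 78 mm from the hub axis; the balance point is 54 mm from the hub axis
- lever_hub (a point): centre of the underside of the lever's heavy round hub (52 mm across, 42 mm high), 54 mm to lever -x of the balance point, 18 mm below it
- lever_tip (a point): centre of the underside of the lever's small end boss (32 mm across, 34 mm high), 180 mm from the hub axis, 126 mm to lever +x of the balance point, 18 mm below it
- lever: the whole lever: hub, straight arm, a lug (24 mm across, 32 mm high) 90 mm from the hub axis, and the end boss; it lies on the other side from the plate. Origin below the balance point, level with the bosses' undersides; axes as the balance point's
- sleeve_a: bystander: thin bright steel sleeve, 54 mm across, 55 mm high, standing on the bench at the left; leave it alone; origin at the centre of its underside
- sleeve_b: bystander: a like sleeve next to it
- sleeve_c: bystander: a like sleeve standing in front, beyond the work
- wrench: bystander: steel wrench, 160 mm long, lying on the bench at the right; leave it alone
Things that resemble listed ones, but are neither listed nor needed, are in the scene too. Leave any red or turquoise look-alike of the block_wide alone.

How it is judged:
By the outcome, as a careful person would: the job done as asked, in the order asked, and still so for the second after the job is handed in, while the arm keeps its last pose, push and grip.
It also fails if it takes over 67 s, if anything falls off the work surface, if the arm or the gripper's body presses on something with over 40 N, if the wrist force passes 120 N, or if a joint passes its speed limit or range.

## Working session

There is one attempt and no reset: what is moved stays moved. The work goes in short steps, Python scripts to look and compute and a tool call to move; the robot and the scene stay as the last step left them, time stands still between calls to the robot, and variables do not carry over. Pictures are saved under pics/ and viewed, and the job is handed in when it is done.

Besides the shell and the picture viewer there is one more tool, called after "Call:" as a command line: name --argument value ..., lists and objects as JSON in quotes. drive_tool: Moves the arm, as the interface text tells. Its arguments: {"type":"object","properties":{"steps":{"type":"array","items":{"type":"object","properties":{"tx":{"type":"number"},"ty":{"type":"number"},"tz":{"type":"number"},"twist":{"type":"number"},"jaw":{"type":"number"}}}},"squeeze":{"type":"number"}},"required":["steps"]}

```bash
mkdir -p pics; ls
python3 - <<'E'
from station import *
import cv2,json
s=state(); print({k:(v if not hasattr(v,'round') else v) for k,v in s.items()})
try: print(grip_depth)
except Exception as e: print(e)
for n in("scene","side","wrist"):
    r=read_camera(n); cv2.imwrite(f"pics/{n}0.png",r["color"]); print(n,r["intrinsics"],r["rvec"],r["tvec"])
E
```

```text
pics
{'time': 0.0, 'qpos': array([-1.36130511e+00,  3.81151870e-01,  1.29825867e+00,  1.33497134e-05,
        1.46360069e+00, -2.15291436e-01]), 'joint_vel': array([ 0.00101238, -0.00067358, -0.00168228,  0.00053632,  0.00134552,
       -0.00066354]), 'tau': array([-2.84440452e-03, -4.37936926e+01, -2.24556577e+01,  7.11669610e-02,
        3.51495459e-02, -9.83392874e-05]), 'tool_pos': array([ 0.22661185, -0.50083163,  0.23816218]), 'eef_rot': array([[ 4.12121257e-01, -9.11128965e-01, -2.82026803e-04],
       [-9.11127959e-01, -4.12121232e-01,  1.39031901e-03],
       [-1.38298915e-03, -3.16017512e-04, -9.99998994e-01]]), 'ft_force': array([-0.57137065,  0.31731769, -0.23644201]), 'wrist_torque': array([-0.02147174, -0.01004158,  0.05803109]), 'width': 0.9983806280972651}
0.0187
scene [[394.8852816    0.         278.75959955]
 [  0.         394.8852816  209.42904792]
 [  0.           0.           1.        ]] [ 2.46115489  0.78854281 -0.24254757] [-0.45213159 -0.26893867  1.40777883]
side [[526.6846162    0.         280.26366057]
 [  0.         526.6846162  212.89189513]
 [  0.           0.           1.        ]] [ 2.40429801 -0.21750234  0.07640792] [-0.56537471  0.09073438  1.54315397]
wrist [[351.91766191   0.         274.86942417]
 [  0.         351.91766191 212.15212917]
 [  0.           0.           1.        ]] [-2.45128426  1.58154156  0.20764956] [-0.55027513 -0.03544308  0.38834005]
```

View pics/scene0.png

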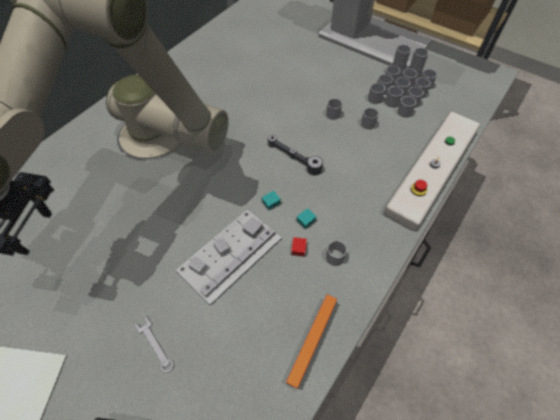

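View pics/side0.png

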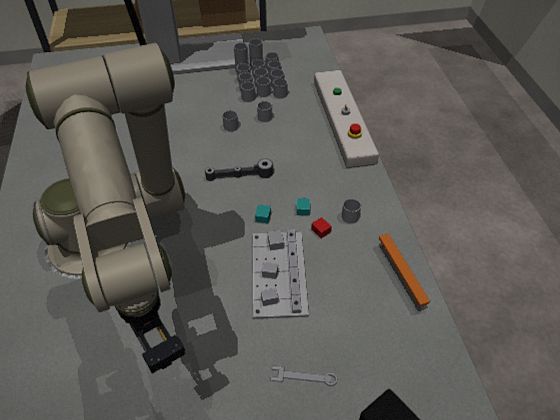

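View pics/wrist0.png

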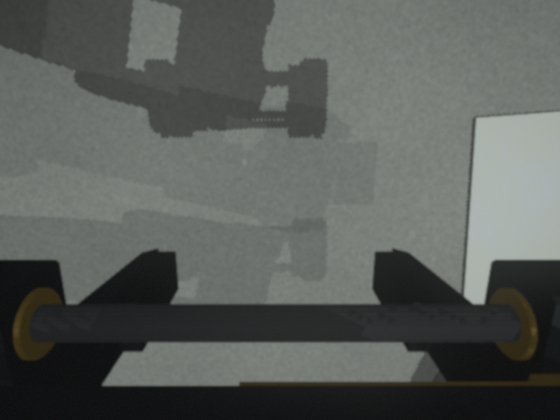

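```bash
cat > h.py <<'E'
from station import *
import numpy as np, cv2
def cam(n):
    r=read_camera(n); R,_=cv2.Rodrigues(np.array(r["rvec"])); return r["color"],np.array(r["intrinsics"]),R,np.array(r["tvec"]).ravel()
def save(path,c): np.savez(path,im=c[0],K=c[1],R=c[2],t=c[3])
def load(path): d=np.load(path); return d["im"],d["K"],d["R"],d["t"]
def ray(c,uv,z):
    _,K,R,t=c; uv=np.atleast_2d(np.array(uv,float)); d=(np.linalg.inv(K)@np.c_[uv,np.ones(len(uv))].T).T@R
    o=-R.T@t; s=(z-o[2])/d[:,2]; return o+s[:,None]*d
def proj(c,P):
    _,K,R,t=c; p=(np.atleast_2d(P)@R.T+t)@K.T; return p[:,:2]/p[:,2:]
def crop(im,x0,y0,x1,y1,f,path): cv2.imwrite(path,cv2.resize(im[y0:y1,x0:x1],None,fx=f,fy=f,interpolation=cv2.INTER_CUBIC))
E
python3 - <<'E'
from h import *
a=cam("scene");b=cam("side");w=cam("wrist")
save("a.npz",a);save("b.npz",b)
crop(b[0],190,140,390,330,4,"pics/b1.png");crop(a[0],160,120,360,310,4,"pics/a1.png")
s=state(); Rw=s["eef_rot"]; o=-w[2].T@w[3]; print("cam in tool",Rw.T@(o-s["tool_pos"]), "\ncam axes in tool (cols)",Rw.T@w[2].T)
E
```

```text
cam in tool [ 0.0007849  -0.0652174  -0.14549946] 
cam axes in tool (cols) [[ 9.99999986e-01 -5.34389464e-05 -1.56985136e-04]
 [ 9.19260244e-05  9.66528929e-01  2.56557637e-01]
 [ 1.38020506e-04 -2.56557647e-01  9.66528921e-01]]
```

View pics/b1.png

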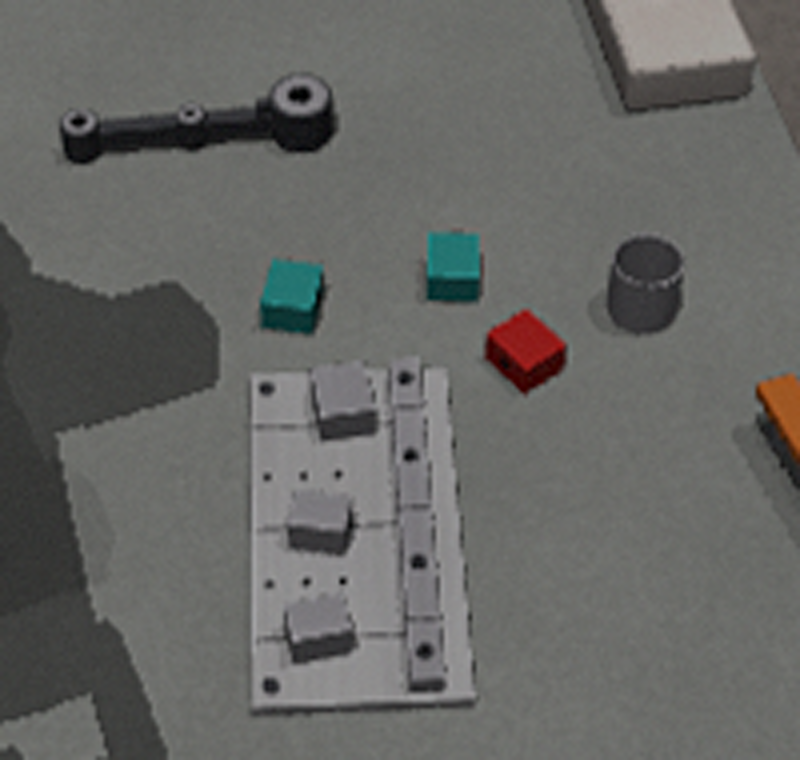

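View pics/a1.png

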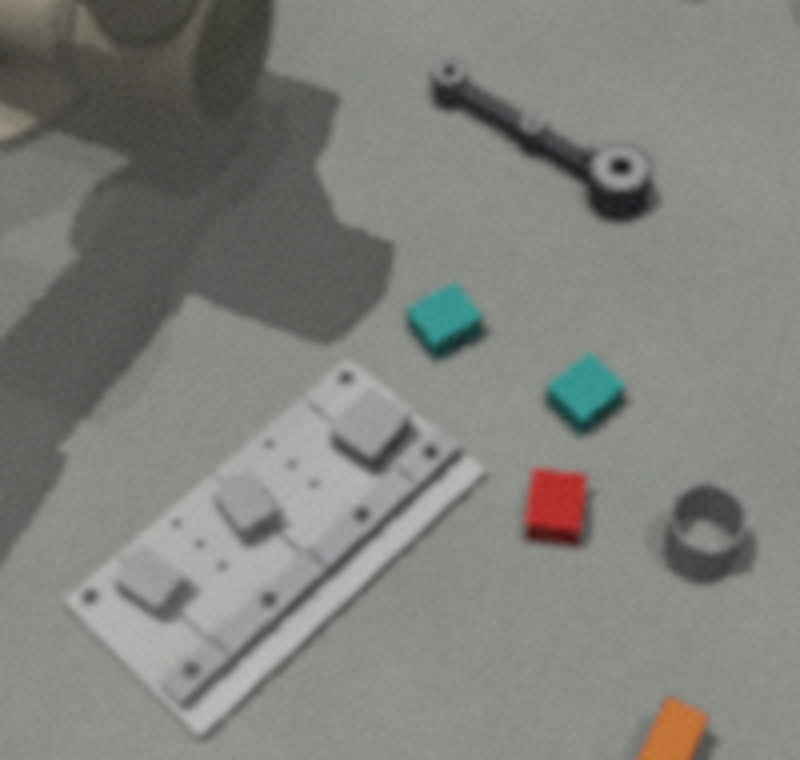

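Run:
```python
from h import *
b=load("b.npz");a=load("a.npz")
f=lambda c,o,p:ray(c,np.array(p)/4+np.array(o),0)
for c,o,p in((b,(190,140),[(252,372),(253,705),(446,370),(474,697)]),(a,(160,120),[(350,362),(68,600),(486,472),(203,735)])):
    P=ray(c,np.array(p)/4.+np.array(o)-.375,0.012); print(P.round(4).tolist()); print(P.mean(0)); 
    e=P[0]-P[1]; print("plate yaw",np.arctan2(-e[0],e[1]))
# lever hub top z=.042, tip top z=.034
print(ray(b,np.array([(300,93)])/4+[190,140],.042),ray(b,np.array([(78,120)])/4+[190,140],.034))
print(ray(a,np.array([(620,165)])/4+[160,120],.042),ray(a,np.array([(450,70)])/4+[160,120],.034))
# blocks tops z=.042
for p in((341,385),(321,515),(318,620)):print(ray(b,np.array([p])/4+[190,140],.042))
for p in((372,425),(248,503),(152,580)):print(ray(a,np.array([p])/4+[160,120],.042))
print(ray(b,np.array([(292,280),(453,252),(528,335)])/4+[190,140],.03))
print(ray(b,np.array([(648,262)])/4+[190,140],.055))
```

```text
[[0.4817, -0.0556, 0.012], [0.4422, -0.3332, 0.012], [0.6227, -0.0797, 0.012], [0.5844, -0.3533, 0.012]]
[ 0.53276829 -0.20545168  0.012     ]
plate yaw -0.14136194920976575
[[0.4823, -0.0635, 0.012], [0.4439, -0.3346, 0.012], [0.6234, -0.0814, 0.012], [0.5855, -0.3537, 0.012]]
[ 0.53376177 -0.2082948   0.012     ]
plate yaw -0.1405807589599198
[[0.56077272 0.20137882 0.042     ]] [[0.38070282 0.21117633 0.034     ]]
[[0.55883342 0.19861683 0.042     ]] [[0.38037184 0.20913826 0.034     ]]
[[ 0.54112318 -0.10549356  0.042     ]]
[[ 0.50828513 -0.21507232  0.042     ]]
[[ 0.49251335 -0.29739711  0.042     ]]
[[ 0.54453485 -0.11155558  0.042     ]]
[[ 0.51227747 -0.21283312  0.042     ]]
[[ 0.49702175 -0.29655914  0.042     ]]
[[ 0.52382991  0.01147513  0.03      ]
 [ 0.64910003  0.01756083  0.03      ]
 [ 0.68619544 -0.0740376   0.03      ]]
[[ 0.78395322 -0.04127754  0.055     ]]
```

Call:
drive_tool --steps '[{"tx": -1, "ty": -2, "twist": 0.05}, {"tx": -3, "ty": -6, "twist": 0.12}, {"tx": -5, "ty": -10.5, "twist": 0.2}, {"tx": -7, "ty": -15, "twist": 0.28}, {"tx": -9, "ty": -19.5, "twist": 0.34}, {"tx": -11, "ty": -24, "twist": 0.4}, {"tx": -13, "ty": -28, "twist": 0.46}, {"tx": -15, "ty": -32, "twist": 0.52}, {"tx": -16.3, "ty": -34.5, "twist": 0.55}, {"tx": -16.8, "ty": -35.8, "twist": 0.564}, {"tx": -16.8, "ty": -35.8, "twist": 0.564}, {"tx": -16.8, "ty": -35.8, "twist": 0.564}]'

```text
$.steps[0]: bad value
```

Run:
```python
from h import *
w=cam("wrist");save("w1.npz",w);cv2.imwrite("pics/w1.png",w[0])
s=state();print(s["time"],s["tool_pos"],s["eef_rot"],s["joint_vel"],s["ft_force"],s["qpos"])
```

```text
0.35 [ 0.22664247 -0.50104091  0.23860319] [[ 4.12116156e-01 -9.11131312e-01 -8.05113172e-05]
 [-9.11131253e-01 -4.12116159e-01  3.32486819e-04]
 [-3.36119166e-04 -6.36668123e-05 -9.99999941e-01]] [-0.00036686 -0.00028459 -0.00175488 -0.00187338 -0.00061147  0.0010602 ] [-0.14613116  0.18159328  0.502874  ] [-1.36131973e+00  3.80733737e-01  1.29761723e+00 -9.66687722e-06
  1.46358364e+00 -2.15297784e-01]
```

View pics/w1.png

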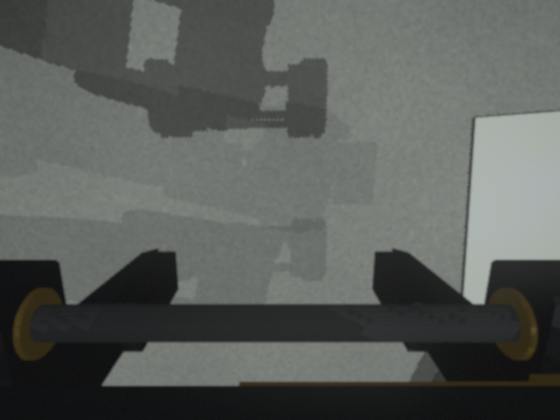

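Call:
drive_tool --steps '[{"tx": -1, "ty": -2, "tz": 0, "twist": 0.05, "jaw": 1}, {"tx": -3, "ty": -6, "tz": 0, "twist": 0.12, "jaw": 1}, {"tx": -5, "ty": -10.5, "tz": 0, "twist": 0.2, "jaw": 1}, {"tx": -7, "ty": -15, "tz": 0, "twist": 0.28, "jaw": 1}, {"tx": -9, "ty": -19.5, "tz": 0, "twist": 0.34, "jaw": 1}, {"tx": -11, "ty": -24, "tz": 0, "twist": 0.4, "jaw": 1}, {"tx": -13, "ty": -28, "tz": 0, "twist": 0.46, "jaw": 1}, {"tx": -15, "ty": -32, "tz": 0, "twist": 0.52, "jaw": 1}, {"tx": -16.3, "ty": -34.5, "tz": 0, "twist": 0.55, "jaw": 1}, {"tx": -16.8, "ty": -35.8, "tz": 0, "twist": 0.564, "jaw": 1}, {"tx": -16.8, "ty": -35.8, "tz": 0, "twist": 0.564, "jaw": 1}, {"tx": -16.8, "ty": -35.8, "tz": 0, "twist": 0.564, "jaw": 1}]'

```text
time: 1.55
tool_pos: [0.4833, -0.2007, 0.2387]
eef_rot: [[-0.138, -0.99, -0.0], [-0.99, 0.138, -0.0], [0.0, 0.0, -1.0]]
ft_force: [0.1, 0.3, -0.2]
width: 0.995
```

Run:
```python
from h import *
w=cam("wrist");save("w1.npz",w);cv2.imwrite("pics/w1b.png",w[0])
s=state();print(s["time"],s["tool_pos"],s["eef_rot"],s["joint_vel"],s["ft_force"],s["qpos"])
```

```text
1.6 [ 0.4831675  -0.20109478  0.2387156 ] [[-1.38993180e-01 -9.90293302e-01 -2.68838558e-04]
 [-9.90293326e-01  1.38993217e-01 -1.20930355e-04]
 [ 1.57123257e-04  2.49420535e-04 -9.99999957e-01]] [-0.01197439 -0.00173976  0.0010083   0.0024199   0.00058056  0.00475468] [-0.07533809 -0.65518063 -0.72377066] [-6.20717003e-01  3.33951222e-01  1.37023065e+00 -2.57011585e-04
  1.43755914e+00  1.08955816e+00]
```

View pics/w1b.png

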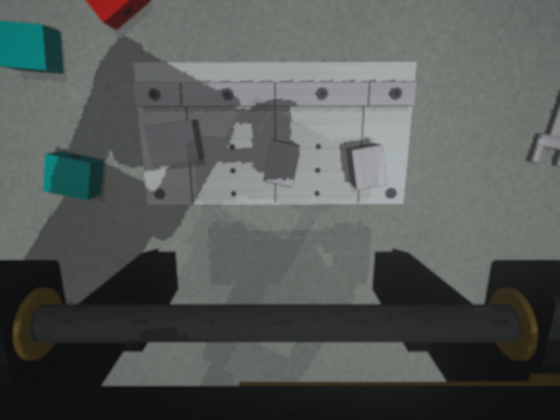

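Run:
```python
from h import *
w=load("w1.npz")
im=cv2.convertScaleAbs(w[0],alpha=1.6)
crop(im,125,55,275,215,5,"pics/w1l.png");crop(im,255,55,425,215,4.7,"pics/w1r.png")
```

```text
(no output)
```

View pics/w1l.png

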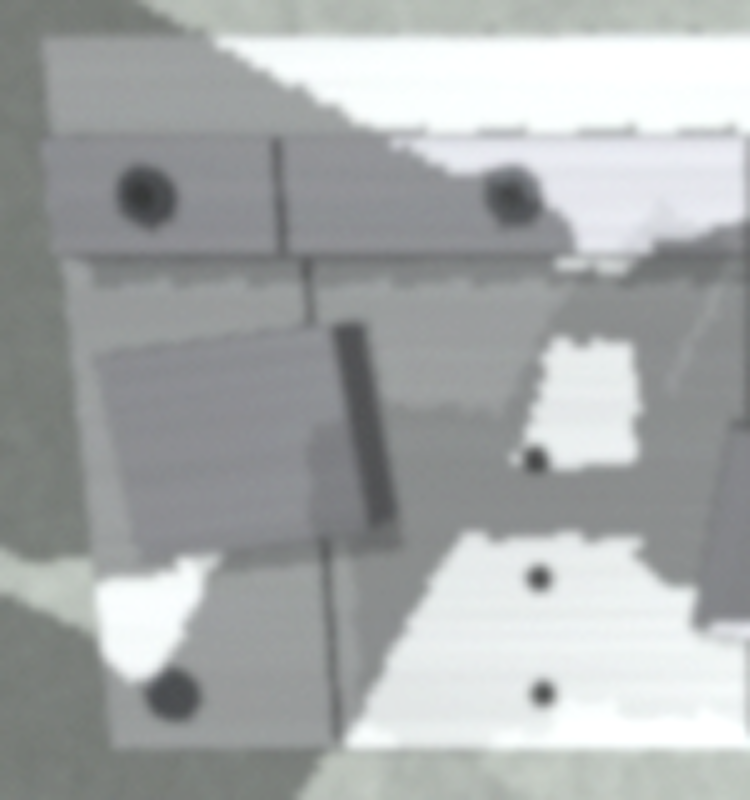

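View pics/w1r.png

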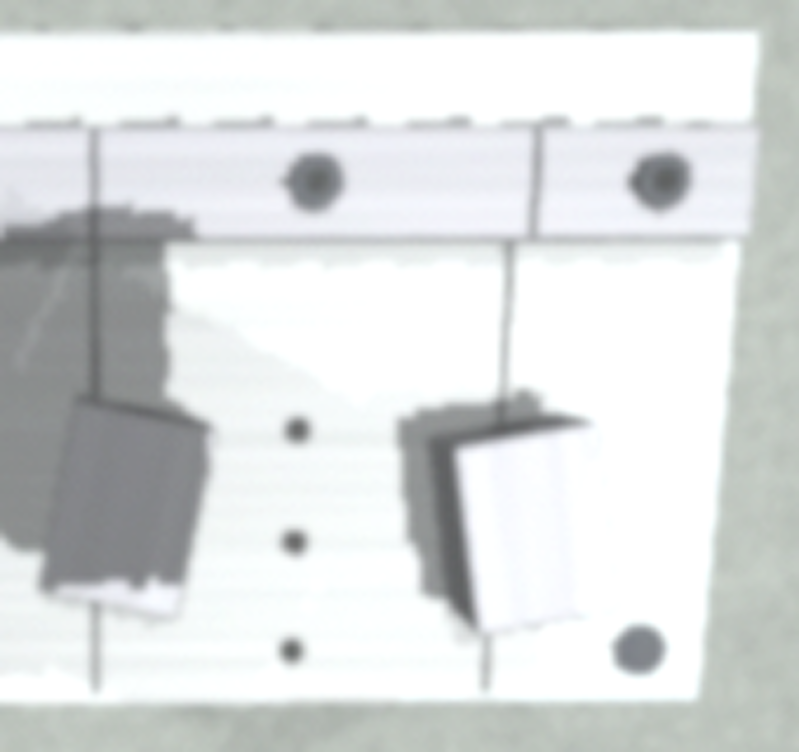

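```bash
cat > pl.py <<'E'
from h import *
def L(p): return (np.array(p,float)+.5)/5-.5+[125,55]
def R(p): return (np.array(p,float)+.5)/4.7-.5+[255,55]
E
python3 - <<'E'
from pl import *
w=load("w1.npz")
pc=ray(w,np.r_[L([(112,747),(42,38)]),R([(698,700),(760,32)])],.012); print("plate",pc.round(4),pc.mean(0))
for a,b in((0,2),(1,3)): e=pc[a]-pc[b]; print(np.linalg.norm(e),np.arctan2(-e[0],e[1]))
f=ray(w,np.r_[L([(60,255)]),R([(748,240)])],.030); e=f[0]-f[1]; yaw=np.arctan2(-e[0],e[1]); print("fence",f,np.linalg.norm(e),yaw)
ln=[ray(w,L([(308,262),(337,740)]),.012),ray(w,R([(95,245),(95,690)]),.012),ray(w,R([(511,245),(485,690)]),.012)]
c,s=np.cos(yaw),np.sin(yaw); px=np.array([c,s,0]);py=np.array([-s,c,0])
for l in ln: d=l[0]-l[1]; print("line",l.round(4).tolist(),np.arctan2(d[1],d[0]), l@py, l@px)
print("fence face px",f@px, "plate px",pc@px, "py",pc@py)
for n,B in(("wide",L([(97,355),(333,322),(372,540),(138,562)])),("mid",R([(85,398),(213,432),(178,620),(42,589)])),("end",R([(455,447),(595,425),(583,612),(483,635)]))):
    P=ray(w,B,.042); m=P.mean(0); v1=P[0]-P[1]+P[3]-P[2]; v2=P[0]-P[3]+P[1]-P[2]
    print(n,m.round(4),"sizes",np.linalg.norm(v1)/2,np.linalg.norm(v2)/2,"yaw",np.arctan2(-v1[0],v1[1]),np.arctan2(v2[1],v2[0]),"plate xy",m@px,m@py)
E
```

```text
plate [[ 0.4787 -0.0606  0.012 ]
 [ 0.6207 -0.08    0.012 ]
 [ 0.4407 -0.3365  0.012 ]
 [ 0.5829 -0.3559  0.012 ]] [ 0.53075996 -0.20825604  0.012     ]
0.2785217955901679 -0.13678283572135974
0.2784225959284069 -0.136027759747198
fence [[ 0.57877851 -0.08042519  0.03      ]
 [ 0.54180452 -0.34499872  0.03      ]] 0.2671445854663531 -0.13885013760162837
line [[0.572, -0.1233, 0.012], [0.4735, -0.1094, 0.012]] -0.1400512318281207 [-0.04292146 -0.04280187] [0.58360605 0.48403696]
line [[0.5599, -0.2123, 0.012], [0.4623, -0.1987, 0.012]] -0.13864569473139587 [-0.13276533 -0.13278547] [0.58388626 0.48537939]
line [[0.5475, -0.3012, 0.012], [0.4499, -0.2879, 0.012]] -0.13499131735887043 [-0.2224844  -0.22286453] [0.58390801 0.48540021]
fence face px [0.58433943 0.58433943] plate px [0.48246133 0.62580862 0.48303712 0.62659443] py [ 0.00623596  0.00665094 -0.27228524 -0.27177054]
wide [ 0.5389 -0.1097  0.042 ] sizes 0.04564777068194394 0.04026924723990608 yaw -0.025601968759645915 -0.02277435589405278 plate xy 0.5488626107306088 -0.034029902783893756
mid [ 0.5058 -0.2119  0.042 ] sizes 0.028109176865480257 0.03981595694192391 yaw -0.3788766122374857 -0.3369006343008974 plate xy 0.530278977237052 -0.13987742926080426
end [ 0.4903 -0.2933  0.042 ] sizes 0.024919601072213866 0.039101195359130515 yaw 0.049856751638971256 -0.028914868406787676 plate xy 0.5261743015205664 -0.22265610454620724
```

Run:
```python
from h import *
w=load("w1.npz")
im=cv2.convertScaleAbs(w[0],alpha=2.2,beta=-280)
crop(im,255,125,425,205,4.7,"pics/w1r2.png"); print(w[0][130:190:6,345:395:4,1])
```

```text
[[169 170 170 170 141 170 171 171 172 171 172 171 171]
 [169 169 163 167 138 158 167 173 174 174 173 174 174]
 [112 103  97  96  77  92 101 137 161 171 174 175 174]
 [ 85  69  74  87 108 133 150 154 160 161 170 171 170]
 [ 89  62 144 160 155 157 159 156 161 165 173 174 175]
 [ 93  63 126 160 157 158 158 157 161 168 171 174 174]
 [ 94  65 100 160 157 158 158 157 161 166 164 174 174]
 [ 96  69  77 160 158 157 159 158 160 170 168 174 174]
 [105  79  64 156 160 158 160 157 159 171 164 175 175]
 [161 144  66 149 160 157 159 156 157 168 163 175 176]]
```

View pics/w1r2.png

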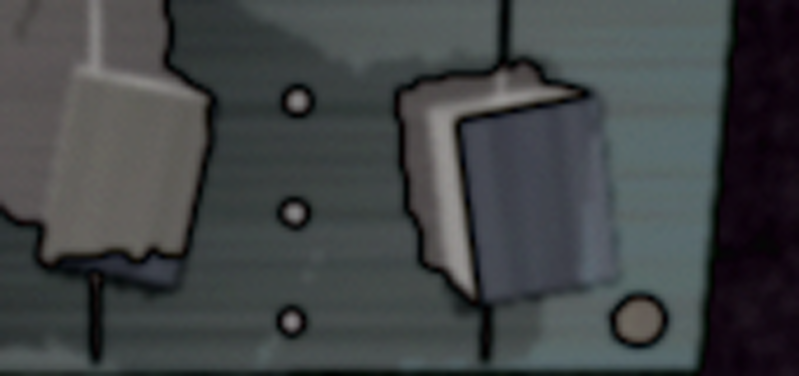

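Run:
```python
from pl import *
w=load("w1.npz"); yaw=-.138; c,s=np.cos(yaw),np.sin(yaw); px=np.array([c,s,0]);py=np.array([-s,c,0])
tp=state()["tool_pos"]; print("tool plate",tp@px,tp@py)
for n,B in(("wide",L([(97,355),(333,322),(372,540),(138,562)])),("mid",R([(80,399),(212,429),(180,617),(46,590)])),("end",R([(460,447),(594,424),(616,609),(484,631)]))):
    P=ray(w,B,.042); m=P.mean(0); v1=P[0]-P[1]+P[3]-P[2]; v2=P[0]-P[3]+P[1]-P[2]
    print(n,m.round(4),"sizes",np.linalg.norm(v1)/2,np.linalg.norm(v2)/2,"yaw rel",np.arctan2(-v1[0],v1[1])-yaw,np.arctan2(v2[1],v2[0])-yaw,"plate xy",m@px,m@py)
```

```text
tool plate 0.5062371618873897 -0.13271731117363159
wide [ 0.5389 -0.1097  0.042 ] sizes 0.04564777068194394 0.04026924723990608 yaw rel 0.1123980312403541 0.11522564410594724 plate xy 0.5488334822933502 -0.034496499173915944
mid [ 0.506 -0.212  0.042] sizes 0.028108619026525852 0.03957879666027226 yaw rel -0.21072659331514493 -0.16829145390476175 plate xy 0.5303678703288897 -0.14033232364162934
end [ 0.4904 -0.2953  0.042 ] sizes 0.02760935283608882 0.038928181075812876 yaw rel 0.1689761687054785 0.19048165949991616 plate xy 0.5264072315785399 -0.2250615710204093
```

Call:
drive_tool --squeeze 15 --steps '[{"tx": -2, "ty": -1, "tz": 1, "twist": -0.05, "jaw": 0.8}, {"tx": -5, "ty": -2.5, "tz": 4, "twist": -0.11, "jaw": 0.8}, {"tx": -8, "ty": -3.8, "tz": 8, "twist": -0.113, "jaw": 0.8}, {"tx": -9.8, "ty": -4.3, "tz": 12, "twist": -0.113, "jaw": 0.8}, {"tx": -9.8, "ty": -4.3, "tz": 16, "twist": -0.113, "jaw": 0.8}, {"tx": -9.8, "ty": -4.3, "tz": 19, "twist": -0.113, "jaw": 0.8}, {"tx": -9.8, "ty": -4.3, "tz": 21, "twist": -0.113, "jaw": 0.8}, {"tx": -9.8, "ty": -4.3, "tz": 22, "twist": -0.113, "jaw": 0.8}, {"tx": -9.8, "ty": -4.3, "tz": 22.3, "twist": -0.113, "jaw": 0.8}, {"tx": -9.8, "ty": -4.3, "tz": 22.3, "twist": -0.113, "jaw": 0.8}]'

```text
time: 2.6
tool_pos: [0.5399, -0.11, 0.0162]
eef_rot: [[-0.027, -1.0, 0.001], [-1.0, 0.027, -0.0], [0.0, -0.001, -1.0]]
ft_force: [-0.9, 0.6, 0.2]
width: 0.9
```

Run:
```python
from h import *
w=cam("wrist");cv2.imwrite("pics/w2.png",w[0])
s=state();print(s["time"],s["tool_pos"],s["ft_force"],s["qpos"],s["width"])
```

```text
2.65 [ 0.54016963 -0.109952    0.01665883] [-0.10384093 -0.22941833  0.5031781 ] [-4.15599096e-01  6.40384029e-01  1.57927863e+00 -2.62958123e-05
  9.20351644e-01  1.18182721e+00] 0.8999037012255175
```

View pics/w2.png

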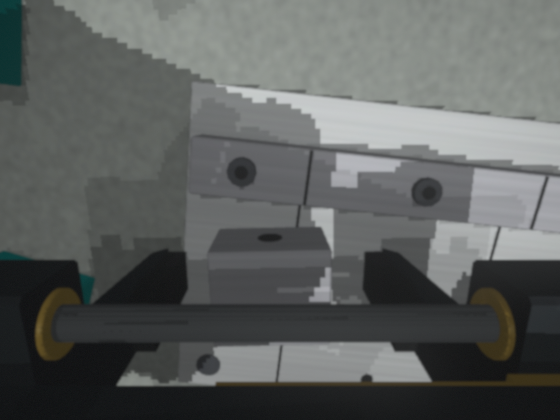

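Call:
drive_tool --squeeze 12 --steps '[{"tx": 0, "ty": 0, "tz": 0, "twist": 0, "jaw": -1}, {"tx": 0, "ty": 0, "tz": 0, "twist": 0, "jaw": -1}, {"tx": 0, "ty": 0, "tz": 0, "twist": 0, "jaw": -1}, {"tx": 0, "ty": 0, "tz": 0, "twist": 0, "jaw": -1}, {"tx": 0, "ty": 0, "tz": 0, "twist": 0, "jaw": -1}, {"tx": 0, "ty": 0, "tz": 0, "twist": 0, "jaw": -1}]'

```text
time: 3.25
tool_pos: [0.5399, -0.1092, 0.0159]
eef_rot: [[-0.026, -1.0, 0.0], [-1.0, 0.026, 0.0], [-0.0, -0.0, -1.0]]
ft_force: [0.3, 2.5, 3.5]
width: 0.521
```

Run:
```python
from h import *
w=cam("wrist");cv2.imwrite("pics/w3.png",w[0]);save("w3.npz",w)
s=state();print(s["time"],s["tool_pos"],s["ft_force"],s["wrist_torque"],s["width"]*88)
```

```text
3.3 [ 0.53986053 -0.10926694  0.01594439] [1.0656718  2.06009765 4.21061456] [ 0.42248713  0.02176273 -0.03632435] 46.26387978556375
```

View pics/w3.png

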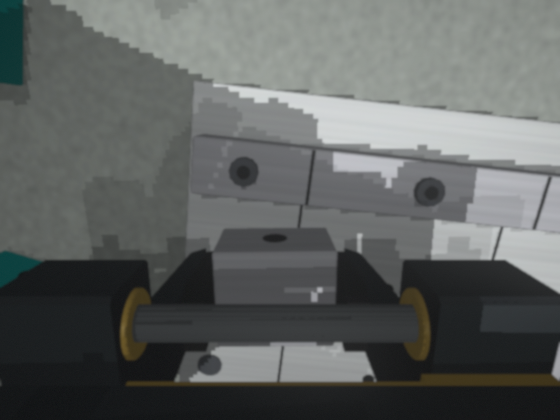

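Call:
drive_tool --steps '[{"tx": 0.1, "ty": -0.1, "tz": 0, "twist": 0.03, "jaw": -1}, {"tx": 0.3, "ty": -0.3, "tz": 0, "twist": 0.06, "jaw": -1}, {"tx": 0.6, "ty": -0.6, "tz": 0, "twist": 0.09, "jaw": -1}, {"tx": 0.9, "ty": -0.9, "tz": 0, "twist": 0.112, "jaw": -1}, {"tx": 1.07, "ty": -1.04, "tz": 0, "twist": 0.112, "jaw": -1}, {"tx": 1.07, "ty": -1.04, "tz": 0, "twist": 0.112, "jaw": -1}, {"tx": 1.07, "ty": -1.04, "tz": 0, "twist": 0.112, "jaw": -1}]'

```text
time: 4.0
tool_pos: [0.5494, -0.1199, 0.0159]
eef_rot: [[-0.138, -0.99, -0.001], [-0.99, 0.138, 0.001], [-0.001, 0.001, -1.0]]
ft_force: [-1.9, 2.9, 7.0]
width: 0.519
```

Run:
```python
from h import *
w=cam("wrist");cv2.imwrite("pics/w4.png",w[0]);save("w4.npz",w)
s=state();print(s["time"],s["tool_pos"],s["eef_rot"][:2,0],s["ft_force"],s["wrist_torque"],s["width"]*88)
t=s["tool_pos"];print("plate",t@[.99049,-.13756,0],t@[.13756,.99049,0])
```

```text
4.05 [ 0.54938721 -0.11988307  0.01594451] [-0.13846887 -0.99036648] [-2.67655516  2.9107563   6.16291881] [ 0.70085905  0.45645481 -0.00290436] 45.93196516882345
plate 0.5606536576996499 -0.04316927943740373
```

View pics/w4.png

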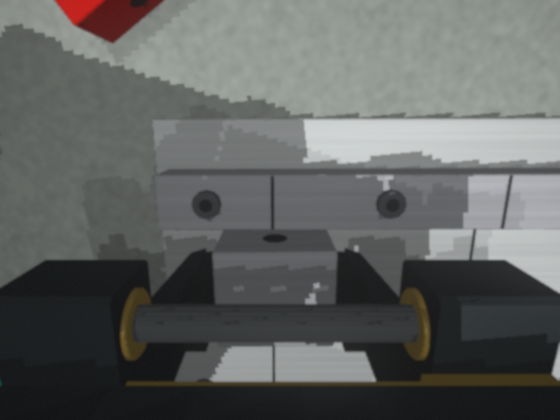

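```bash
cat > ln.py <<'E'
from h import *
import sys
def line(w,v0,v1,u0,u1):
    s=state(); T=s["eef_rot"]; tp=s["tool_pos"]
    g=cv2.cvtColor(w[0],cv2.COLOR_BGR2GRAY).astype(float)
    out=[]
    for v in range(v0,v1):
        r=g[v,u0:u1]; bg=np.median(r); d=np.clip(bg-12-r,0,None); 
        if d.sum()>0: 
            k=int(np.argmin(r)); i=np.arange(max(0,k-2),min(len(r),k+3)); u=(i*d[i]).sum()/d[i].sum()+u0
            out.append((u,v))
    P=ray(w,out,.012); q=(P-tp)@T; return np.array(out),q
E
python3 - <<'E'
from ln import *
w=load("w4.npz")
o,q=line(w,348,380,245,305);print(np.c_[o,q[:,:2]*1000].round(2)[::3], np.median(q[:,0]))
g=cv2.cvtColor(w[0],cv2.COLOR_BGR2GRAY)
for v in (262,275,285): print(g[v,200:226],g[v,324:345])
E
```

```text
[[2.7324e+02 3.4800e+02 1.1000e-01 4.2840e+01]
 [2.7324e+02 3.5100e+02 1.1000e-01 4.4540e+01]
 [2.7327e+02 3.5400e+02 1.2000e-01 4.6250e+01]
 [2.7330e+02 3.5700e+02 1.3000e-01 4.7970e+01]
 [2.7331e+02 3.6000e+02 1.3000e-01 4.9700e+01]
 [2.7331e+02 3.6300e+02 1.3000e-01 5.1430e+01]
 [2.7331e+02 3.6600e+02 1.3000e-01 5.3180e+01]
 [2.7331e+02 3.6900e+02 1.3000e-01 5.4930e+01]
 [2.7332e+02 3.7200e+02 1.3000e-01 5.6690e+01]
 [2.7337e+02 3.7500e+02 1.6000e-01 5.8460e+01]
 [2.7338e+02 3.7800e+02 1.6000e-01 6.0240e+01]] 0.00013083692564900602
[28 29 29 28 28 28 29 30 29 31 32 41 61 80 92 96 97 97 98 97 98 97 98 97
 97 97] [97 97 97 97 96 96 96 96 96 97 95 89 77 57 41 34 31 31 30 32 30]
[27 28 28 29 27 27 27 27 28 29 27 30 41 59 71 75 77 78 77 78 78 77 77 77
 78 78] [77 76 76 76 77 77 77 76 77 76 75 69 57 41 32 28 31 31 29 31 30]
[25 26 25 26 25 27 26 27 27 27 27 26 32 45 61 72 76 77 77 78 78 77 78 77
 78 77] [88 88 88 88 84 80 78 77 77 77 75 68 54 39 32 29 30 29 28 29 30]
```

Call:
drive_tool --steps '[{"tx": -0.05, "ty": -0.1, "tz": 0, "twist": 0, "jaw": -1}, {"tx": -0.05, "ty": -0.2, "tz": 0, "twist": 0, "jaw": -1}, {"tx": -0.05, "ty": -0.3, "tz": 0, "twist": 0, "jaw": -1}, {"tx": -0.05, "ty": -0.35, "tz": 0, "twist": 0, "jaw": -1}, {"tx": -0.05, "ty": -0.4, "tz": 0, "twist": 0, "jaw": -1}, {"tx": -0.05, "ty": -0.4, "tz": 0, "twist": 0, "jaw": -1}]'

```text
time: 4.65
tool_pos: [0.5528, -0.1203, 0.0159]
eef_rot: [[-0.138, -0.99, -0.003], [-0.99, 0.138, 0.001], [-0.0, 0.003, -1.0]]
ft_force: [-7.2, -0.6, 7.3]
width: 0.519
```

```bash
cat > st.py <<'E'
from h import *
s=state();t=s["tool_pos"];T=s["eef_rot"]
print(round(s["time"],2),"pos",t.round(4),"plate",(t@[.99049,-.13756,0]).round(4),(t@[.13756,.99049,0]).round(4),"toolx",T[:2,0].round(4),"f_tool",(T.T@s["ft_force"]).round(1),"m_tool",(T.T@s["wrist_torque"]).round(2),"w",round(s["width"]*88,2))
E
python3 st.py
```

```text
4.65 pos [ 0.5528 -0.1203  0.0159] plate 0.564 -0.0431 toolx [-0.1382 -0.9904] f_tool [ 1.6  7.1 -7.2] m_tool [-1.06 -0.17 -0.05] w 45.68
```

Call:
drive_tool --steps '[{"tx": 0, "ty": -0.05, "tz": 0, "twist": 0, "jaw": -1}, {"tx": 0, "ty": -0.1, "tz": 0, "twist": 0, "jaw": -1}, {"tx": 0, "ty": -0.1, "tz": 0, "twist": 0, "jaw": -1}]'

```text
time: 4.95
tool_pos: [0.5536, -0.1204, 0.0159]
eef_rot: [[-0.138, -0.99, -0.003], [-0.99, 0.138, 0.001], [-0.0, 0.003, -1.0]]
ft_force: [-7.8, 0.7, 8.6]
width: 0.521
```

```bash
python3 st.py
```

```text
4.95 pos [ 0.5536 -0.1204  0.0159] plate 0.5649 -0.0431 toolx [-0.1382 -0.9904] f_tool [ 0.4  7.8 -8.5] m_tool [-1.11 -0.11 -0.03] w 45.88
```

Run:
```python
from h import *
w=cam("wrist");cv2.imwrite("pics/w5.png",w[0]);save("w5.npz",w)
crop(w[0],180,150,380,300,4,"pics/w5c.png")
```

```text
(no output)
```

View pics/w5c.png

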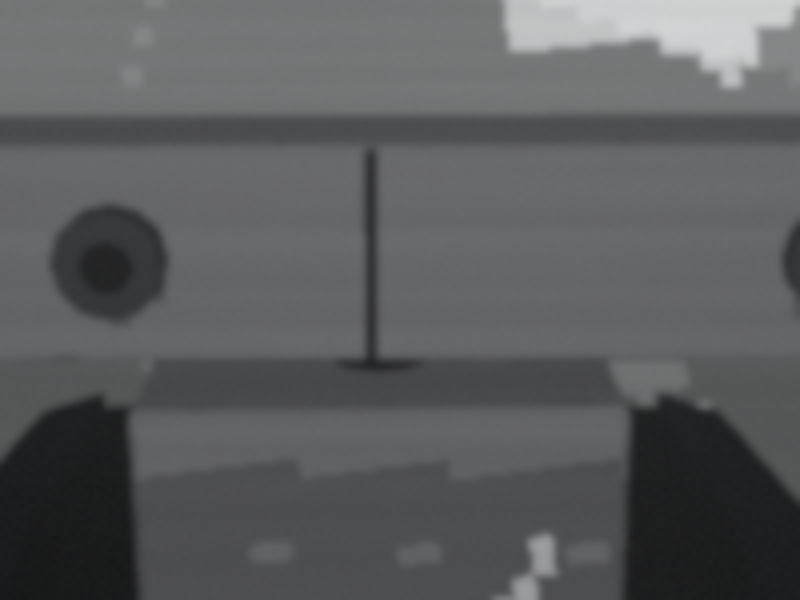

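Run:
```python
from h import *
w=load("w5.npz"); px=np.array([.99049,-.13756,0])
g=cv2.cvtColor(w[0],cv2.COLOR_BGR2GRAY).astype(float)
for us in ((222,250),(255,262),(290,325)):
    p=g[225:265,us[0]:us[1]].mean(1); print(p.round(0).astype(int))
for v in(238.5,239,239.5,240): print(v,ray(w,[(270,v)],.030)@px)
for v in(251,251.5,252): print(v,ray(w,[(230,v),(325,v)],.042)@px)
```

```text
[102 101 100 100 100 100 101 102 103 103 103 103 102  97  88  78  74  74
  73  72  72  72  72  73  73  74  77  85  92  97  99 100 101 101 101  99
  98  98  98  97]
[102 101 100 100 100 100 101 103 104 104 104 103 103  98  88  77  74  73
  73  72  72  72  72  73  73  74  79  87  94  98  99 100 101 101 100  99
  98  98  98  98]
[102 101 100 100 100 100 101 103 103 103 103 103 102  97  87  77  74  73
  72  72  72  72  73  74  74  76  83  92  97  99 100 101 102 101 100  99
  98  97  97  96]
238.5 [0.58504103]
239 [0.58483263]
239.5 [0.58462408]
240 [0.58441536]
251 [0.58448333 0.58446063]
251.5 [0.58429023 0.58426755]
252 [0.58409699 0.5840743 ]
```

Call:
drive_tool --steps '[{"tx": 0, "ty": -0.05, "tz": 0, "twist": 0, "jaw": -1}, {"tx": 0, "ty": -0.1, "tz": 0, "twist": 0, "jaw": -1}, {"tx": 0, "ty": -0.15, "tz": 0, "twist": 0, "jaw": -1}, {"tx": 0, "ty": -0.15, "tz": 0, "twist": 0, "jaw": -1}]'

```text
time: 5.4
tool_pos: [0.5539, -0.1204, 0.0158]
eef_rot: [[-0.138, -0.99, -0.006], [-0.99, 0.138, 0.001], [-0.0, 0.006, -1.0]]
ft_force: [-12.8, 1.1, 12.5]
width: 0.522
```

```bash
python3 st.py;  python3 - <<'E'
from h import *
w=cam("wrist");save("w6.npz",w)
g=cv2.cvtColor(w[0],cv2.COLOR_BGR2GRAY).astype(float)
for us in ((222,250),(255,262),(290,325)):
    p=g[225:265,us[0]:us[1]].mean(1); print(p.round(0).astype(int))
E
```

```text
5.4 pos [ 0.5539 -0.1204  0.0158] plate 0.5652 -0.043 toolx [-0.1379 -0.9904] f_tool [  0.7  12.9 -12.4] m_tool [-1.99  0.04 -0.01] w 45.9
[102 101 101 100 100 100 101 102 103 104 104 104 104 102  97  88  79  75
  74  73  73  72  72  73  73  73  74  79  87  94  98 100 101 102 101 100
  99  98  98  98]
[103 102 101 101 101 100 101 102 104 104 104 104 104 103  97  86  76  73
  73  73  72  72  72  73  74  74  75  80  88  95  99 100 101 102 102 100
 100  98  96  92]
[103 102 101 101 101 101 101 102 103 104 104 104 104 102  97  87  78  74
  74  73  72  72  73  73  74  74  77  84  93  98  99 100 101 102 101 100
  99  98  97  96]
```

Call:
drive_tool --steps '[{"tx": 0, "ty": 0.03, "tz": 0, "twist": 0, "jaw": -1}, {"tx": 0, "ty": 0.06, "tz": 0, "twist": 0, "jaw": -1}, {"tx": 0, "ty": 0.06, "tz": 0, "twist": 0, "jaw": 0.3}, {"tx": 0, "ty": 0.06, "tz": 0, "twist": 0, "jaw": 0.3}, {"tx": 0, "ty": 0.06, "tz": 0, "twist": 0, "jaw": 0.3}]'

```text
time: 5.95
tool_pos: [0.556, -0.1208, 0.0156]
eef_rot: [[-0.138, -0.99, 0.0], [-0.99, 0.138, -0.0], [0.0, -0.0, -1.0]]
ft_force: [-0.8, -0.2, 0.1]
width: 0.65
```

```bash
python3 st.py;  python3 - <<'E'
from h import *
w=cam("wrist");save("w7.npz",w)
crop(w[0],180,150,380,300,4,"pics/w7c.png")
g=cv2.cvtColor(w[0],cv2.COLOR_BGR2GRAY).astype(float)
for us in ((222,240),(255,262),(290,305),(310,325)):
    p=g[225:265,us[0]:us[1]].mean(1); print(p.round(0).astype(int))
for v in(262,275): print(g[v,200:226],g[v,324:345])
E
```

```text
5.95 pos [ 0.556  -0.1208  0.0156] plate 0.5674 -0.0432 toolx [-0.138  -0.9904] f_tool [ 0.3  0.8 -0.1] m_tool [-0.06 -0.04  0.01] w 57.16
[ 99  98  98  99 100 100  99  99  98  98  98  98 100 101 101 101 101 101
 100  96  86  77  73  72  71  71  71  70  70  71  72  72  75  82  90  94
  97  98  99  99]
[ 99  99 100 100 101 101 100  99  98  98  98  99 100 101 102 102 102 102
 100  95  84  74  72  72  71  71  71  70  71  72  72  73  77  85  92  96
  97  98  99  99]
[100 100 100 101 101 101 100  99  99  98  99  99 100 101 102 102 101 101
 100  95  85  75  73  72  71  71  71  71  71  72  73  74  79  88  94  97
  98  99 100  99]
[100 100 100 101 102 102 102 106 114 120 122 123 126 135 144 146 144 133
 116  99  86  77  73  72  72  71  71  72  72  73  73  74  81  92  99 101
 101 102 102 102]
[28. 28. 30. 29. 29. 28. 27. 28. 28. 33. 50. 71. 85. 93. 96. 97. 99. 97.
 98. 98. 98. 98. 98. 98. 98. 98.] [124. 158. 180. 186. 186. 177. 152. 120. 104. 100.  98.  94.  89.  84.
  80.  66.  47.  36.  33.  32.  33.]
[25. 25. 26. 24. 25. 26. 27. 26. 27. 26. 35. 51. 65. 72. 75. 76. 76. 76.
 77. 77. 76. 76. 77. 76. 77. 77.] [161. 161. 160. 161. 162. 161. 159. 150. 124.  94.  80.  77.  79.  78.
  68.  51.  39.  32.  32.  31.  33.]
```

View pics/w7c.png

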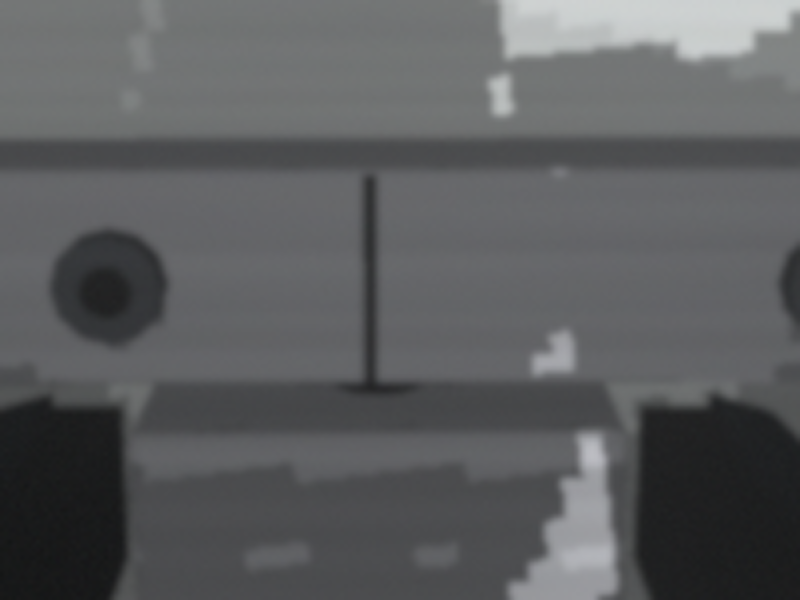

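Run:
```python
from h import *
w=load("w7.npz"); px=np.array([.99049,-.13756,0]);py=np.array([.13756,.99049,0])
P=ray(w,[(230,245),(318,245)],.030);print(P@px,P@py)
P=ray(w,[(231,258.4),(318,257.4)],.042);print(P@px,P@py)
# left/right edges of top at v=262 & 275
P=ray(w,[(210.8,262),(339.3,262),(211,275),(339,275)],.042);print(P@px,P@py)
from ln import line
o,q=line(w,352,380,245,305);P=ray(w,o,.012);print(np.median(P@py),(P@py)[[0,-1]],(P@px)[[0,-1]],o[[0,-1]])
cv2.imwrite("pics/w7.png",w[0])
```

```text
[0.58479684 0.58477537] [-0.0263724  -0.06117459]
[0.58404694 0.5844163 ] [-0.02818901 -0.05976377]
[0.5826465  0.58261755 0.57750629 0.5774771 ] [-0.02078872 -0.06757423 -0.02061924 -0.06770206]
-0.04327722064025454 [-0.04310697 -0.04327051] [0.52251562 0.50685   ] [[272.88461538 352.        ]
 [273.27464789 379.        ]]
```

View pics/w7.png

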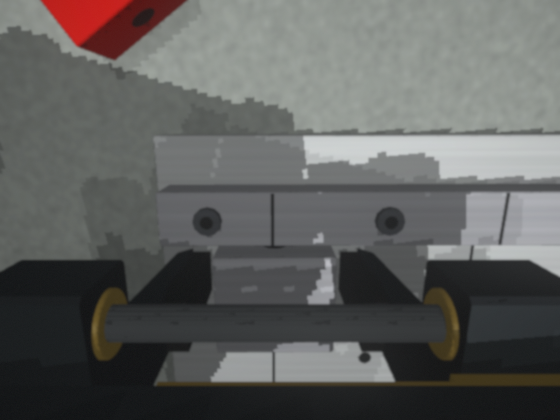

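Call:
drive_tool --squeeze 10 --steps '[{"tx": -0.04, "ty": 0.15, "tz": 0, "twist": 0, "jaw": 0.3}, {"tx": -0.08, "ty": 0.3, "tz": 0, "twist": 0, "jaw": 0.3}, {"tx": -0.08, "ty": 0.3, "tz": 0, "twist": 0, "jaw": 0.3}, {"tx": -0.08, "ty": 0.3, "tz": 0, "twist": 0, "jaw": -1}, {"tx": -0.08, "ty": 0.3, "tz": 0, "twist": 0, "jaw": -1}, {"tx": -0.08, "ty": 0.3, "tz": 0, "twist": 0, "jaw": -1}, {"tx": -0.08, "ty": 0.3, "tz": 0, "twist": 0, "jaw": -1}, {"tx": -0.08, "ty": 0.3, "tz": 0, "twist": 0, "jaw": 0.35}, {"tx": -0.08, "ty": 0.3, "tz": 0, "twist": 0, "jaw": 0.35}, {"tx": -0.08, "ty": 0.3, "tz": 0, "twist": 0, "jaw": 0.35}]'

```text
time: 7.0
tool_pos: [0.553, -0.1194, 0.0157]
eef_rot: [[-0.138, -0.99, 0.0], [-0.99, 0.138, 0.0], [-0.0, -0.0, -1.0]]
ft_force: [-0.1, 0.5, 0.0]
width: 0.674
```

```bash
python3 st.py;  python3 - <<'E'
from h import *
w=cam("wrist");save("w8.npz",w)
crop(w[0],180,200,380,350,4,"pics/w8c.png")
g=cv2.cvtColor(w[0],cv2.COLOR_BGR2GRAY).astype(float)
for us in ((222,240),(255,262),(290,305),(310,325)):
    p=g[225:265,us[0]:us[1]].mean(1); print(p.round(0).astype(int))
from ln import line
o,q=line(w,352,380,245,305);print(o[[0,-1]])
E
```

```text
7.0 pos [ 0.553  -0.1194  0.0157] plate 0.5642 -0.0422 toolx [-0.1377 -0.9905] f_tool [-0.5  0.1 -0. ] m_tool [ 0.01 -0.01  0.  ] w 59.31
[ 97  97  97  97  98  99 100 100 100 100  99  96  88  79  73  71  71  70
  70  70  70  71  71  73  78  86  92  95  97  98  98  98  96  95  94  94
  95  95  95  94]
[ 97  97  97  98  98 100 100 101 101 100  99  95  87  78  73  71  71  70
  70  70  70  71  71  73  79  88  93  95  97  98  98  98  97  95  94  95
  95  95  95  95]
[ 97  97  97  98  99 100 100 100 100 100  99  95  86  76  72  71  71  70
  70  70  71  72  72  75  81  90  94  96  97  98  99  98  97  96  95  95
  94  94  94  94]
[ 98  97  98  99 108 124 137 140 138 131 118 102  87  77  72  71  71  70
  70  71  71  72  73  75  82  91  95  97  97  98  99  98  97  96  95  97
 100 103 104 103]
[[275.092827   352.        ]
 [275.25899281 379.        ]]
```

View pics/w8c.png

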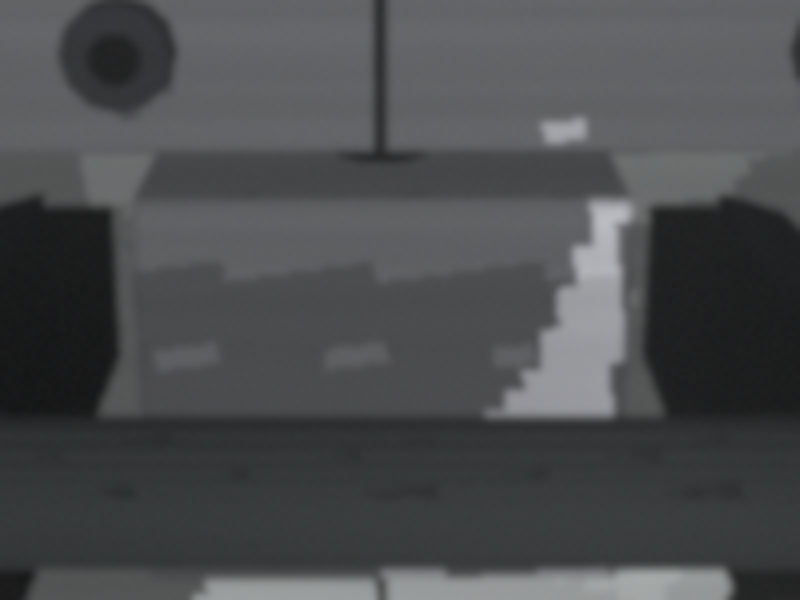

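Call:
drive_tool --steps '[{"tx": 0, "ty": 0, "tz": -1.5, "twist": 0, "jaw": 0.35}, {"tx": 0, "ty": 0, "tz": -4, "twist": 0, "jaw": 0.35}, {"tx": 0, "ty": 2, "tz": -4.5, "twist": 0, "jaw": -1}, {"tx": 0, "ty": 4.2, "tz": -4.5, "twist": 0, "jaw": -1}, {"tx": 0, "ty": 4.5, "tz": -4, "twist": 0, "jaw": -1}, {"tx": 0, "ty": 4.5, "tz": -2, "twist": 0, "jaw": -1}, {"tx": 0, "ty": 4.5, "tz": -0.3, "twist": 0, "jaw": -1}, {"tx": 0, "ty": 4.2, "tz": 0, "twist": 0, "jaw": -1}, {"tx": 0, "ty": 3.9, "tz": 0, "twist": 0, "jaw": -1}, {"tx": 0, "ty": 3.6, "tz": 0, "twist": 0, "jaw": -1}, {"tx": 0, "ty": 3.5, "tz": 0, "twist": 0, "jaw": -1}]'

```text
time: 8.15
tool_pos: [0.5192, -0.1149, 0.0164]
eef_rot: [[-0.138, -0.99, 0.002], [-0.99, 0.138, -0.001], [0.001, -0.002, -1.0]]
ft_force: [0.5, -0.2, 1.0]
width: 0.007
```

```bash
python3 st.py;  python3 - <<'E'
from h import *
w=cam("wrist");save("w9.npz",w);cv2.imwrite("pics/w9.png",w[0])
E
```

```text
8.15 pos [ 0.5192 -0.1149  0.0164] plate 0.5301 -0.0424 toolx [-0.1376 -0.9905] f_tool [ 0.2 -0.5 -1. ] m_tool [-0.07 -0.   -0.01] w 0.61
```

View pics/w9.png

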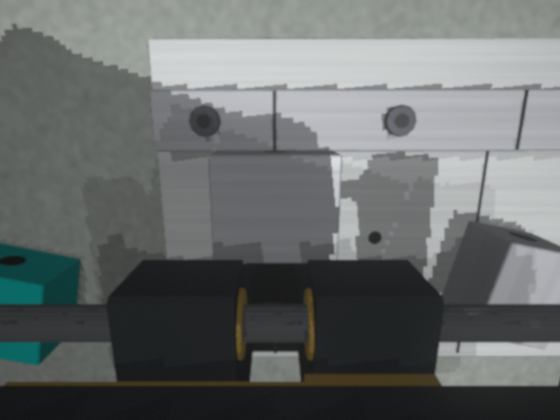

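Call:
drive_tool --steps '[{"tx": 0, "ty": -0.1, "tz": 0, "twist": 0, "jaw": -1}, {"tx": 0, "ty": -0.2, "tz": 0, "twist": 0, "jaw": -1}, {"tx": 0, "ty": -0.3, "tz": 0, "twist": 0, "jaw": -1}, {"tx": 0, "ty": -0.4, "tz": 0, "twist": 0, "jaw": -1}, {"tx": 0, "ty": -0.4, "tz": 0, "twist": 0, "jaw": -1}]'

```text
time: 8.7
tool_pos: [0.5224, -0.1152, 0.0158]
eef_rot: [[-0.138, -0.99, 0.0], [-0.99, 0.138, -0.0], [0.0, -0.0, -1.0]]
ft_force: [-1.0, -0.1, -0.7]
width: 0.005
```

```bash
python3 st.py
```

```text
8.7 pos [ 0.5224 -0.1152  0.0158] plate 0.5333 -0.0423 toolx [-0.1378 -0.9905] f_tool [0.3 0.9 0.7] m_tool [ 0.02 -0.01  0.02] w 0.47
```

Call:
drive_tool --steps '[{"tx": 0, "ty": -0.07, "tz": 0, "twist": 0, "jaw": -1}, {"tx": 0, "ty": -0.14, "tz": 0, "twist": 0, "jaw": -1}, {"tx": 0, "ty": -0.21, "tz": 0, "twist": 0, "jaw": -1}, {"tx": 0, "ty": -0.28, "tz": 0, "twist": 0, "jaw": -1}]'

```text
time: 9.1
tool_pos: [0.5227, -0.1152, 0.0157]
eef_rot: [[-0.137, -0.991, -0.006], [-0.991, 0.137, 0.001], [-0.0, 0.006, -1.0]]
ft_force: [-14.8, -1.1, 9.9]
width: 0.007
```

```bash
python3 st.py
```

```text
9.1 pos [ 0.5227 -0.1152  0.0157] plate 0.5335 -0.0422 toolx [-0.1372 -0.9905] f_tool [ 3.1 14.6 -9.8] m_tool [-2.03  0.45 -0.01] w 0.6
```

Run:
```python
from h import *
w=cam("wrist");save("w10.npz",w)
crop(w[0],140,70,390,250,3.2,"pics/w10c.png")
g=cv2.cvtColor(w[0],cv2.COLOR_BGR2GRAY).astype(float)
for us in ((215,235),(245,262),(290,305),(310,325)):
    p=g[145:185,us[0]:us[1]].mean(1); print(p.round(0).astype(int))
```

```text
[101 102 102 102 102 103 104 105 106 106 105 105 104 102  96  87  78  75
  74  76  80  88  95 100 102 104 104 104 104 103 102 101 101 101 101 102
 102 102 102 102]
[103 103 102 102 102 103 104 106 106 106 106 106 105 103  97  87  77  74
  74  76  81  89  96 101 102 104 105 105 104 103 102 101 101 101 101 101
 101 101 101 101]
[118 116 113 109 108 108 108 108 107 107 106 106 106 104  98  87  78  75
  76  77  83  91  98 102 103 104 105 106 105 104 103 102 102 102 101 101
 101 101 101 102]
[127 126 125 125 125 126 126 126 124 122 117 114 111 108 100  89  80  78
  78  79  85  93 100 103 105 106 106 107 106 105 104 103 102 102 101 101
 101 101 102 103]
```

View pics/w10c.png

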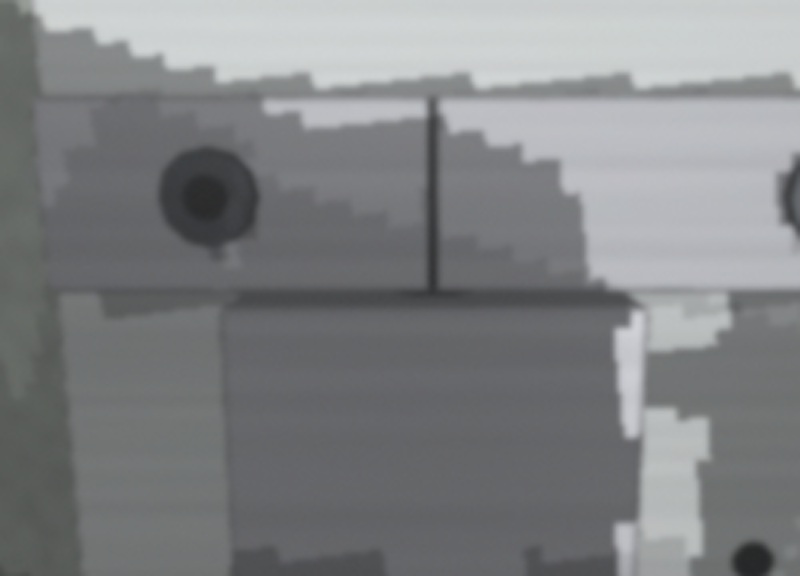

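Call:
drive_tool --steps '[{"tx": 0, "ty": 0.6, "tz": 0, "twist": 0, "jaw": -1}, {"tx": 0, "ty": 1, "tz": -1, "twist": 0, "jaw": -1}, {"tx": 1, "ty": 1, "tz": -4, "twist": 0.04, "jaw": -1}, {"tx": 4, "ty": 0.8, "tz": -6, "twist": 0.1, "jaw": -0.5}, {"tx": 8, "ty": 0.6, "tz": -6, "twist": 0.19, "jaw": 0.2}, {"tx": 9.8, "ty": 0.5, "tz": -6, "twist": 0.19, "jaw": 0.2}, {"tx": 9.8, "ty": 0.5, "tz": -6, "twist": 0.19, "jaw": 0.2}, {"tx": 9.8, "ty": 0.5, "tz": -6, "twist": 0.19, "jaw": 0.2}]'

```text
time: 9.95
tool_pos: [0.5063, -0.2112, 0.0755]
eef_rot: [[-0.322, -0.947, -0.001], [-0.947, 0.322, 0.001], [-0.001, 0.001, -1.0]]
ft_force: [-0.3, 0.1, 0.3]
width: 0.433
```

```bash
python3 st.py;  python3 - <<'E'
from h import *
w=cam("wrist");save("w11.npz",w);cv2.imwrite("pics/w11.png",w[0])
E
```

```text
9.95 pos [ 0.5063 -0.2112  0.0755] plate 0.5305 -0.1396 toolx [-0.3215 -0.9469] f_tool [-0.   0.3 -0.3] m_tool [-0.03 -0.07  0.01] w 38.07
```

View pics/w11.png

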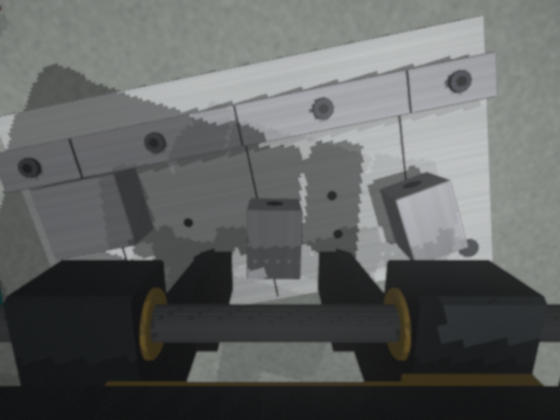

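Call:
drive_tool --squeeze 15 --steps '[{"tx": 0, "ty": 0, "tz": 1.5, "twist": 0, "jaw": 0.2}, {"tx": 0, "ty": 0, "tz": 4, "twist": 0, "jaw": 0.2}, {"tx": 0, "ty": 0, "tz": 5.6, "twist": 0, "jaw": 0.2}, {"tx": 0, "ty": 0, "tz": 6, "twist": 0, "jaw": 0.2}, {"tx": 0, "ty": 0, "tz": 6, "twist": 0, "jaw": -1}, {"tx": 0, "ty": 0, "tz": 6, "twist": 0, "jaw": -1}, {"tx": 0, "ty": 0, "tz": 6, "twist": 0, "jaw": -1}, {"tx": 0, "ty": 0, "tz": 6, "twist": 0, "jaw": -1}, {"tx": 0, "ty": 0, "tz": 6, "twist": 0, "jaw": -1}]'

```text
time: 10.9
tool_pos: [0.507, -0.2119, 0.0166]
eef_rot: [[-0.322, -0.947, 0.001], [-0.947, 0.322, -0.0], [-0.0, -0.001, -1.0]]
ft_force: [0.6, 3.4, 6.6]
width: 0.338
```

```bash
python3 st.py
```

```text
10.9 pos [ 0.507  -0.2119  0.0166] plate 0.5313 -0.1402 toolx [-0.3223 -0.9466] f_tool [-3.4  0.5 -6.6] m_tool [-0.11 -0.5  -0.  ] w 29.71
```

Call:
drive_tool --steps '[{"tx": -0.1, "ty": -0.2, "tz": 0, "twist": -0.03, "jaw": -1}, {"tx": -0.3, "ty": -0.7, "tz": 0, "twist": -0.08, "jaw": -1}, {"tx": -0.6, "ty": -1.3, "tz": 0, "twist": -0.13, "jaw": -1}, {"tx": -1, "ty": -2, "tz": 0, "twist": -0.17, "jaw": -1}, {"tx": -1.3, "ty": -2.6, "tz": 0, "twist": -0.19, "jaw": -1}, {"tx": -1.36, "ty": -2.76, "tz": 0, "twist": -0.19, "jaw": -1}, {"tx": -1.36, "ty": -2.76, "tz": 0, "twist": -0.19, "jaw": -1}, {"tx": -1.36, "ty": -2.76, "tz": 0, "twist": -0.19, "jaw": -1}]'

```text
time: 11.7
tool_pos: [0.5367, -0.2082, 0.0166]
eef_rot: [[-0.138, -0.99, -0.0], [-0.99, 0.138, -0.001], [0.001, 0.0, -1.0]]
ft_force: [-3.7, 0.2, 7.4]
width: 0.339
```

```bash
python3 st.py
python3 - <<'E'
from h import *
w=cam("wrist");save("w12.npz",w);cv2.imwrite("pics/w12.png",w[0])
g=cv2.cvtColor(w[0],cv2.COLOR_BGR2GRAY).astype(float)
for v in(262,275,288): print(g[v,222:248].astype(int),g[v,304:330].astype(int))
from ln import line
o,q=line(w,348,380,245,305);print(o[[0,5,10,20,-1]],q[[0,-1]])
E
```

```text
11.7 pos [ 0.5367 -0.2082  0.0166] plate 0.5603 -0.1324 toolx [-0.1376 -0.9905] f_tool [ 0.3  3.7 -7.4] m_tool [-0.62 -0.02 -0.06] w 29.79
[ 29  30  30  30  29  31  30  30  30  30  31  37  54  78  92  98 100 101
 101 101 102 102 102 103 103 103] [104 102 102 101 102 102 102 103 103 101  92  73  51  38  34  34  33  33
  35  34  34  33  32  33  34  34]
[28 28 27 29 29 28 28 28 29 29 29 31 42 60 72 77 79 79 80 79 80 81 79 80
 79 80] [81 80 80 80 80 80 81 82 81 79 72 57 41 32 32 31 31 32 32 31 32 31 32 32
 32 32]
[27 28 27 28 28 28 27 27 27 26 29 29 33 48 64 73 79 79 78 79 79 79 79 79
 79 80] [102 101 101 100 101 102 102 102 100  91  73  49  34  30  29  31  32  29
  31  31  32  30  31  28  30  29]
[[274.49333333 348.        ]
 [274.48427673 353.        ]
 [274.48026316 358.        ]
 [274.49375    368.        ]
 [274.36144578 379.        ]] [[0.0007314  0.04328267 0.00460031]
 [0.00065759 0.06133718 0.00460708]]
```

View pics/w12.png

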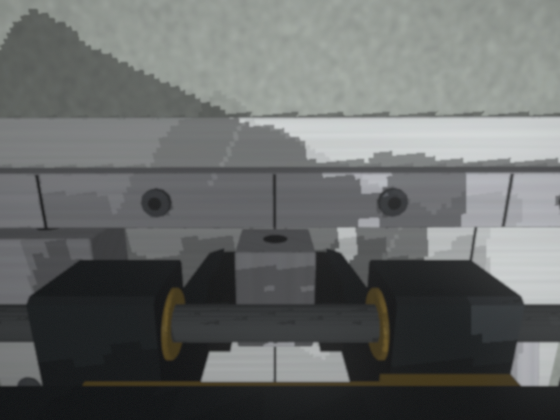

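Call:
drive_tool --steps '[{"tx": 0, "ty": -0.1, "tz": 0, "twist": 0, "jaw": -1}, {"tx": 0, "ty": -0.2, "tz": 0, "twist": 0, "jaw": -1}, {"tx": 0, "ty": -0.3, "tz": 0, "twist": 0, "jaw": -1}, {"tx": 0, "ty": -0.4, "tz": 0, "twist": 0, "jaw": -1}, {"tx": 0, "ty": -0.45, "tz": 0, "twist": 0, "jaw": -1}, {"tx": 0, "ty": -0.5, "tz": 0, "twist": 0, "jaw": -1}]'

```text
time: 12.35
tool_pos: [0.5409, -0.2087, 0.0166]
eef_rot: [[-0.138, -0.99, -0.002], [-0.99, 0.138, 0.0], [0.0, 0.002, -1.0]]
ft_force: [-8.0, 1.2, 10.3]
width: 0.334
```

```bash
python3 st.py
```

```text
12.35 pos [ 0.5409 -0.2087  0.0166] plate 0.5644 -0.1323 toolx [-0.1376 -0.9905] f_tool [ -0.    8.1 -10.2] m_tool [-1.27 -0.04 -0.05] w 29.41
```

Call:
drive_tool --steps '[{"tx": 0, "ty": -0.07, "tz": 0, "twist": 0, "jaw": -1}, {"tx": 0, "ty": -0.14, "tz": 0, "twist": 0, "jaw": -1}, {"tx": 0, "ty": -0.2, "tz": 0, "twist": 0, "jaw": -1}]'

```text
time: 12.65
tool_pos: [0.5422, -0.2088, 0.0166]
eef_rot: [[-0.137, -0.991, -0.004], [-0.991, 0.137, 0.001], [0.0, 0.004, -1.0]]
ft_force: [-13.8, 0.7, 13.7]
width: 0.339
```

```bash
python3 st.py
```

```text
12.65 pos [ 0.5422 -0.2088  0.0166] plate 0.5658 -0.1323 toolx [-0.1373 -0.9905] f_tool [  1.2  13.8 -13.6] m_tool [-1.95  0.23  0.02] w 29.81
```

Call:
drive_tool --steps '[{"tx": 0, "ty": 0.06, "tz": 0, "twist": 0, "jaw": -1}, {"tx": 0, "ty": 0.06, "tz": 0, "twist": 0, "jaw": 0}, {"tx": 0, "ty": 0.06, "tz": 0, "twist": 0, "jaw": 0}, {"tx": 0, "ty": 0.06, "tz": -1.5, "twist": 0, "jaw": 0}, {"tx": 0, "ty": 0.06, "tz": -4, "twist": 0, "jaw": 0}, {"tx": 0, "ty": 2.5, "tz": -4.5, "twist": 0, "jaw": -1}, {"tx": 0, "ty": 4.6, "tz": -4.5, "twist": 0, "jaw": -1}, {"tx": 0, "ty": 4.8, "tz": -3.5, "twist": 0, "jaw": -1}, {"tx": 0, "ty": 4.8, "tz": -1, "twist": 0, "jaw": -1}, {"tx": 0, "ty": 4.5, "tz": 0, "twist": 0, "jaw": -1}, {"tx": 0, "ty": 4, "tz": 0, "twist": 0, "jaw": -1}, {"tx": 0, "ty": 3.75, "tz": 0, "twist": 0, "jaw": -1}]'

```text
time: 13.85
tool_pos: [0.508, -0.2041, 0.0158]
eef_rot: [[-0.138, -0.99, 0.0], [-0.99, 0.138, -0.0], [0.0, -0.001, -1.0]]
ft_force: [0.6, -0.2, -0.9]
width: 0.005
```

```bash
python3 st.py
```

```text
13.85 pos [ 0.508  -0.2041  0.0158] plate 0.5313 -0.1323 toolx [-0.1375 -0.9905] f_tool [ 0.1 -0.6  0.9] m_tool [-0.   -0.02 -0.01] w 0.46
```

Call:
drive_tool --steps '[{"tx": 0, "ty": -0.1, "tz": 0, "twist": 0, "jaw": -1}, {"tx": 0, "ty": -0.2, "tz": 0, "twist": 0, "jaw": -1}, {"tx": 0, "ty": -0.3, "tz": 0, "twist": 0, "jaw": -1}, {"tx": 0, "ty": -0.37, "tz": 0, "twist": 0, "jaw": -1}, {"tx": 0, "ty": -0.44, "tz": 0, "twist": 0, "jaw": -1}]'

```text
time: 14.35
tool_pos: [0.5105, -0.2043, 0.0159]
eef_rot: [[-0.138, -0.99, -0.002], [-0.99, 0.138, 0.0], [-0.0, 0.002, -1.0]]
ft_force: [-7.5, -0.9, 6.3]
width: 0.005
```

```bash
python3 st.py;python3 - <<'E'
from h import *
w=cam("wrist");save("w13.npz",w);cv2.imwrite("pics/w13.png",w[0])
crop(w[0],180,110,380,260,4,"pics/w13c.png")
E
```

```text
14.35 pos [ 0.5105 -0.2043  0.0159] plate 0.5338 -0.1321 toolx [-0.1375 -0.9905] f_tool [ 2.   7.3 -6.3] m_tool [-1.05  0.22 -0.01] w 0.42
```

View pics/w13c.png

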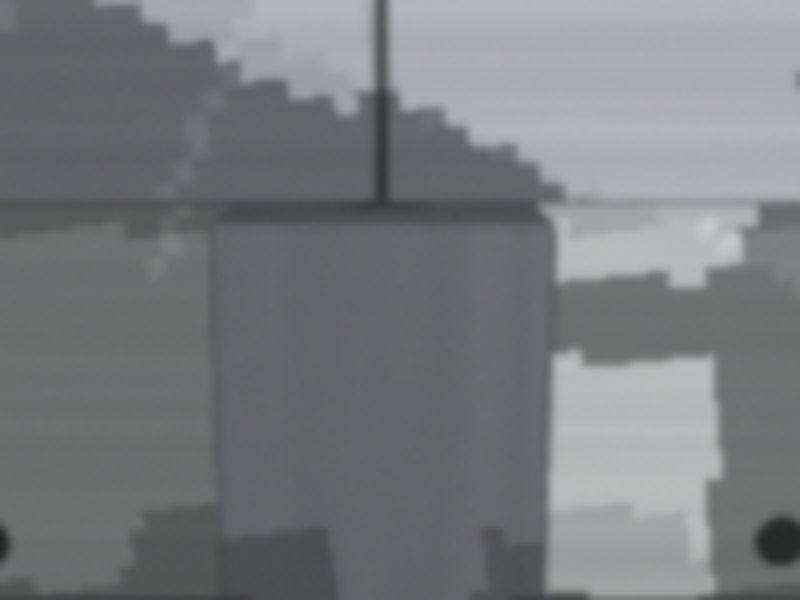

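Call:
drive_tool --steps '[{"tx": 0, "ty": -0.07, "tz": 0, "twist": 0, "jaw": -1}, {"tx": 0, "ty": -0.12, "tz": 0, "twist": 0, "jaw": -1}, {"tx": 0, "ty": -0.12, "tz": 0, "twist": 0, "jaw": -1}]'

```text
time: 14.7
tool_pos: [0.5105, -0.2043, 0.0159]
eef_rot: [[-0.138, -0.99, -0.004], [-0.99, 0.138, 0.001], [-0.001, 0.004, -1.0]]
ft_force: [-11.8, -1.1, 7.5]
width: 0.005
```

Call:
drive_tool --steps '[{"tx": 0, "ty": 0.6, "tz": 0, "twist": 0, "jaw": -1}, {"tx": 0, "ty": 1.2, "tz": -1, "twist": 0, "jaw": -1}, {"tx": 1, "ty": 1.2, "tz": -4, "twist": -0.04, "jaw": -1}, {"tx": 4, "ty": 1, "tz": -6, "twist": -0.1, "jaw": -0.5}, {"tx": 8, "ty": 1, "tz": -6, "twist": -0.18, "jaw": 0.2}, {"tx": 9.2, "ty": 1, "tz": -6, "twist": -0.18, "jaw": 0.2}, {"tx": 9.2, "ty": 1, "tz": -6, "twist": -0.18, "jaw": 0.2}, {"tx": 9.2, "ty": 1, "tz": -6, "twist": -0.18, "jaw": 0.2}]'

```text
time: 15.5
tool_pos: [0.4896, -0.2932, 0.0756]
eef_rot: [[0.041, -0.999, -0.001], [-0.999, -0.041, 0.001], [-0.001, 0.001, -1.0]]
ft_force: [-0.4, 0.6, 1.2]
width: 0.437
```

```bash
python3 st.py;python3 - <<'E'
from h import *
w=cam("wrist");save("w14.npz",w);cv2.imwrite("pics/w14.png",w[0])
E
```

```text
15.5 pos [ 0.4896 -0.2932  0.0756] plate 0.5253 -0.2231 toolx [ 0.0408 -0.9992] f_tool [-0.7  0.4 -1.2] m_tool [-0.01 -0.01 -0.02] w 38.43
```

View pics/w14.png

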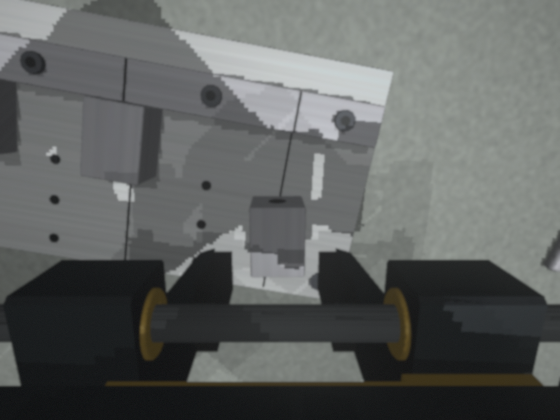

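Call:
drive_tool --squeeze 15 --steps '[{"tx": 0.1, "ty": 0, "tz": 1.5, "twist": 0, "jaw": 0.2}, {"tx": 0.1, "ty": 0, "tz": 4, "twist": 0, "jaw": 0.2}, {"tx": 0.1, "ty": 0, "tz": 5.6, "twist": 0, "jaw": 0.2}, {"tx": 0.1, "ty": 0, "tz": 6, "twist": 0, "jaw": 0.2}, {"tx": 0.1, "ty": 0, "tz": 6, "twist": 0, "jaw": -1}, {"tx": 0.1, "ty": 0, "tz": 6, "twist": 0, "jaw": -1}, {"tx": 0.1, "ty": 0, "tz": 6, "twist": 0, "jaw": -1}, {"tx": 0.1, "ty": 0, "tz": 6, "twist": 0, "jaw": -1}, {"tx": 0.1, "ty": 0, "tz": 6, "twist": 0, "jaw": -1}]'

```text
time: 16.45
tool_pos: [0.4903, -0.2953, 0.0166]
eef_rot: [[0.042, -0.999, 0.001], [-0.999, -0.042, -0.001], [0.001, -0.001, -1.0]]
ft_force: [0.7, 2.5, 6.4]
width: 0.341
```

```bash
python3 st.py
python3 - <<'E'
from h import *
s=state();t=s["tool_pos"];T=s["eef_rot"]
px=np.array([.99049,-.13756,0]);py=np.array([.13756,.99049,0])
d=(.5605-t@px)*px+(-.2218-t@py)*py; print("tx,ty",(T.T@d)*100,"twist",-(-.1382-np.arctan2(T[0,0],-T[1,0])))
E
```

```text
16.45 pos [ 0.4903 -0.2953  0.0166] plate 0.5262 -0.225 toolx [ 0.0417 -0.9991] f_tool [-2.5 -0.8 -6.4] m_tool [ 0.06 -0.42  0.  ] w 30.05
tx,ty [ 0.29416416 -3.4306225   0.00424619] twist 0.17993898980479017
```

Call:
drive_tool --steps '[{"tx": 0.0, "ty": -0.2, "tz": 0, "twist": 0.03, "jaw": -1}, {"tx": 0.1, "ty": -0.8, "tz": 0, "twist": 0.07, "jaw": -1}, {"tx": 0.15, "ty": -1.5, "tz": 0, "twist": 0.11, "jaw": -1}, {"tx": 0.2, "ty": -2.2, "tz": 0, "twist": 0.15, "jaw": -1}, {"tx": 0.27, "ty": -2.9, "tz": 0, "twist": 0.18, "jaw": -1}, {"tx": 0.31, "ty": -3.4, "tz": 0, "twist": 0.18, "jaw": -1}, {"tx": 0.31, "ty": -3.4, "tz": 0, "twist": 0.18, "jaw": -1}, {"tx": 0.31, "ty": -3.4, "tz": 0, "twist": 0.18, "jaw": -1}]'

```text
time: 17.25
tool_pos: [0.5241, -0.2973, 0.0166]
eef_rot: [[-0.138, -0.99, 0.001], [-0.99, 0.138, -0.001], [0.001, -0.001, -1.0]]
ft_force: [-1.3, 0.9, 6.4]
width: 0.333
```

```bash
python3 st.py
python3 - <<'E'
from h import *
w=cam("wrist");save("w15.npz",w);cv2.imwrite("pics/w15.png",w[0])
g=cv2.cvtColor(w[0],cv2.COLOR_BGR2GRAY).astype(float)
for v in(262,275,288): print(g[v,222:248].astype(int),g[v,304:330].astype(int))
from ln import line
o,q=line(w,348,380,245,305);print(o[[0,5,10,20,-1]],q[[0,-1]])
E
```

```text
17.25 pos [ 0.5241 -0.2973  0.0166] plate 0.56 -0.2224 toolx [-0.1378 -0.9905] f_tool [-0.7  1.4 -6.4] m_tool [-0.3  -0.14 -0.04] w 29.32
[29 30 28 29 29 30 30 30 29 29 29 34 53 75 89 94 97 98 98 98 98 98 98 99
 99 99] [ 99  99  98  98  98  99  99 101 100  97  89  71  49  37  32  34  33  34
  34  34  33  34  32  34  34  34]
[27 27 28 26 28 28 27 27 27 28 29 30 41 58 69 74 76 77 76 77 77 77 78 77
 78 78] [78 78 77 77 76 78 79 79 79 76 70 56 39 33 31 30 31 32 32 31 31 31 31 30
 31 31]
[28 25 28 27 26 27 27 27 26 27 27 28 34 45 62 71 76 77 77 76 77 77 77 77
 76 78] [98 98 98 94 87 81 79 79 77 72 59 44 35 31 29 31 31 29 29 30 30 30 30 30
 30 30]
[[274.50359712 348.        ]
 [274.43421053 353.        ]
 [274.48170732 358.        ]
 [274.62121212 368.        ]
 [274.61417323 379.        ]] [[0.00074465 0.04327272 0.00458892]
 [0.00079378 0.0613092  0.00457453]]
```

View pics/w15.png

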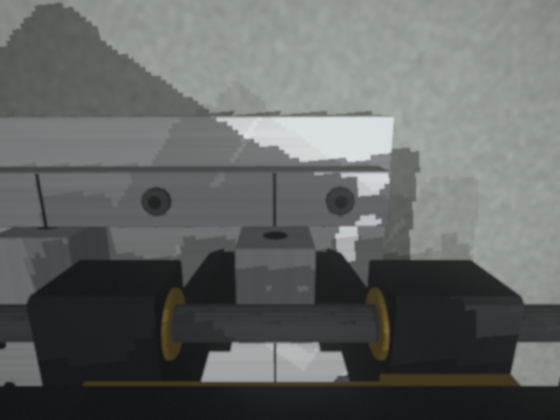

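Call:
drive_tool --steps '[{"tx": 0, "ty": -0.1, "tz": 0, "twist": 0, "jaw": -1}, {"tx": 0, "ty": -0.2, "tz": 0, "twist": 0, "jaw": -1}, {"tx": 0, "ty": -0.3, "tz": 0, "twist": 0, "jaw": -1}, {"tx": 0, "ty": -0.4, "tz": 0, "twist": 0, "jaw": -1}, {"tx": 0, "ty": -0.5, "tz": 0, "twist": 0, "jaw": -1}, {"tx": 0, "ty": -0.58, "tz": 0, "twist": 0, "jaw": -1}]'

```text
time: 17.9
tool_pos: [0.5286, -0.2979, 0.0166]
eef_rot: [[-0.138, -0.99, -0.002], [-0.99, 0.138, -0.0], [0.0, 0.002, -1.0]]
ft_force: [-12.4, 1.1, 11.1]
width: 0.338
```

```bash
python3 st.py
```

```text
17.9 pos [ 0.5286 -0.2979  0.0166] plate 0.5646 -0.2223 toolx [-0.1376 -0.9905] f_tool [  0.7  12.5 -11. ] m_tool [-1.79  0.05 -0.01] w 29.75
```

Call:
drive_tool --steps '[{"tx": 0, "ty": 0.0, "tz": 0, "twist": 0, "jaw": -1}, {"tx": 0, "ty": 0.06, "tz": 0, "twist": 0, "jaw": 0}, {"tx": 0, "ty": 0.06, "tz": 0, "twist": 0, "jaw": 0}, {"tx": 0, "ty": 0.06, "tz": -1.5, "twist": 0, "jaw": 0}, {"tx": 0, "ty": 0.06, "tz": -4, "twist": 0, "jaw": 0}, {"tx": 0, "ty": 2.5, "tz": -4.5, "twist": 0, "jaw": -1}, {"tx": 0, "ty": 4.6, "tz": -4.5, "twist": 0, "jaw": -1}, {"tx": 0, "ty": 4.8, "tz": -3.5, "twist": 0, "jaw": -1}, {"tx": 0, "ty": 4.8, "tz": -1, "twist": 0, "jaw": -1}, {"tx": 0, "ty": 4.5, "tz": 0, "twist": 0, "jaw": -1}, {"tx": 0, "ty": 4, "tz": 0, "twist": 0, "jaw": -1}, {"tx": 0, "ty": 3.65, "tz": 0, "twist": 0, "jaw": -1}]'

```text
time: 19.1
tool_pos: [0.4947, -0.2931, 0.0158]
eef_rot: [[-0.138, -0.99, 0.0], [-0.99, 0.138, -0.0], [0.0, -0.001, -1.0]]
ft_force: [-0.3, 0.6, 0.2]
width: 0.007
```

```bash
python3 st.py
```

```text
19.1 pos [ 0.4947 -0.2931  0.0158] plate 0.5303 -0.2222 toolx [-0.1376 -0.9905] f_tool [-0.6  0.4 -0.2] m_tool [-0.   -0.07 -0.  ] w 0.63
```

Call:
drive_tool --steps '[{"tx": 0, "ty": -0.1, "tz": 0, "twist": 0, "jaw": -1}, {"tx": 0, "ty": -0.2, "tz": 0, "twist": 0, "jaw": -1}, {"tx": 0, "ty": -0.3, "tz": 0, "twist": 0, "jaw": -1}, {"tx": 0, "ty": -0.4, "tz": 0, "twist": 0, "jaw": -1}, {"tx": 0, "ty": -0.47, "tz": 0, "twist": 0, "jaw": -1}, {"tx": 0, "ty": -0.54, "tz": 0, "twist": 0, "jaw": -1}, {"tx": 0, "ty": -0.6, "tz": 0, "twist": 0, "jaw": -1}]'

```text
time: 19.8
tool_pos: [0.4983, -0.2934, 0.0159]
eef_rot: [[-0.138, -0.99, -0.003], [-0.99, 0.138, 0.001], [-0.0, 0.003, -1.0]]
ft_force: [-10.9, 0.3, 7.2]
width: 0.005
```

```bash
python3 st.py;python3 - <<'E'
from h import *
w=cam("wrist");save("w16.npz",w);cv2.imwrite("pics/w16.png",w[0])
crop(w[0],180,110,380,260,4,"pics/w16c.png")
E
```

```text
19.8 pos [ 0.4983 -0.2934  0.0159] plate 0.534 -0.2221 toolx [-0.1376 -0.9905] f_tool [ 1.2 10.8 -7.1] m_tool [-1.39  0.18 -0.04] w 0.42
```

View pics/w16c.png

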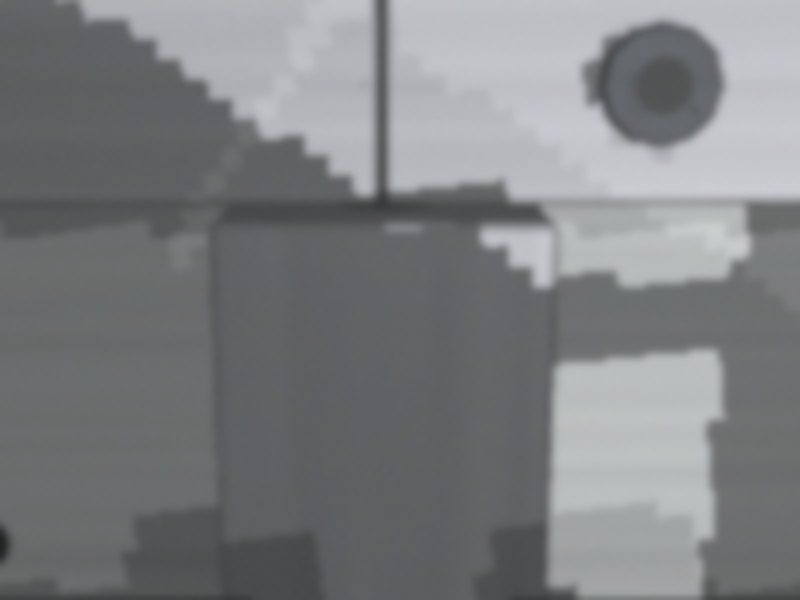

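Call:
drive_tool --steps '[{"tx": 0, "ty": 0.5, "tz": 0, "twist": 0, "jaw": -1}, {"tx": 0, "ty": 1.3, "tz": -1, "twist": 0, "jaw": -1}, {"tx": 0, "ty": 1.5, "tz": -4, "twist": 0, "jaw": -1}, {"tx": -2, "ty": 2, "tz": -8, "twist": 0, "jaw": -1}, {"tx": -5, "ty": 2.5, "tz": -11, "twist": 0, "jaw": -0.5}, {"tx": -8, "ty": 3, "tz": -14, "twist": 0, "jaw": 0}, {"tx": -9, "ty": 3, "tz": -16, "twist": 0, "jaw": 0}, {"tx": -9, "ty": 3, "tz": -17, "twist": 0, "jaw": 0}, {"tx": -9, "ty": 3, "tz": -17, "twist": 0, "jaw": 0}, {"tx": -9, "ty": 3, "tz": -17, "twist": 0, "jaw": 0}]'

```text
time: 20.85
tool_pos: [0.4818, -0.2009, 0.1849]
eef_rot: [[-0.139, -0.99, -0.001], [-0.99, 0.139, 0.001], [-0.0, 0.001, -1.0]]
ft_force: [0.3, 0.8, 0.3]
width: 0.495
```

```bash
python3 st.py;python3 - <<'E'
from h import *
w=cam("wrist");save("w17.npz",w);cv2.imwrite("pics/w17.png",w[0])
crop(w[0],80,30,480,260,2,"pics/w17c.png")
E
```

```text
20.85 pos [ 0.4818 -0.2009  0.1849] plate 0.5048 -0.1327 toolx [-0.1386 -0.9903] f_tool [-0.8 -0.2 -0.3] m_tool [-0.07 -0.05  0.03] w 43.58
```

View pics/w17c.png

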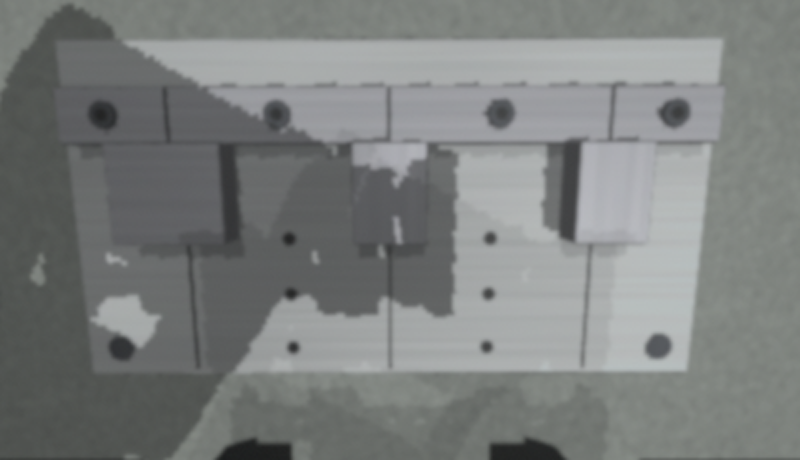

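Run:
```python
from h import *
w=load("w17.npz"); px=np.array([.99049,-.13756,0]);py=np.array([.13756,.99049,0])
U=lambda p:(np.array(p,float)+.5)/2-.5+[80,30]
g=cv2.cvtColor(w[0],cv2.COLOR_BGR2GRAY).astype(int)
v=125
print(g[v,128:140],g[v,186:206],'\n',g[v,250:262],g[v,288:300],'\n',g[v,360:376],g[v,400:412])
for n,l in(("hub",[(190,245),(198,365)]),("mid",[(389,250),(390,365)]),("tip",[(590,245),(583,365)])):
    P=ray(w,U(l),.012);print(n,P@px,P@py)
```

```text
[108 108 107 107 107 104 101  97  97  96  96  96] [ 99 100  99  92  80  66  58  56  55  55  56  58  68  79  89 100 106 108
 108 107] 
 [96 95 95 96 94 91 89 91 96 98 97 94] [ 92  93  93  92  91  91  93  96  96  98  99 100] 
 [ 91  76  68  66  67  66  65  71  94 131 162 177 180 181 181 182] [180 178 176 175 175 174 176 180 181 182 182 182]
hub [0.54146018 0.48582578] [-0.04387809 -0.04348149]
mid [0.53913811 0.4857323 ] [-0.13301542 -0.13339624]
tip [0.54125708 0.48563836] [-0.22302863 -0.22375175]
```

Run:
```python
from h import *
w=load("w17.npz"); px=np.array([.99049,-.13756,0]);py=np.array([.13756,.99049,0])
for a,b in((133.7,190),(256,293.5),(368.7,405)):
    P=ray(w,[(a,125),(b,125)],.042)@py;print(P,P.mean(),P[0]-P[1])
b=load("b.npz");a=load("a.npz")
# full lever measure using fresh views
for n in("scene","side"):
    c=cam(n);save(n+"2.npz",c);cv2.imwrite(f"pics/{n}2.png",c[0])
```

```text
[-0.02127423 -0.06608417] -0.04367919733598978 0.04480993740460812
[-0.11860492 -0.14844167] -0.13352329645485736 0.0298367500996759
[-0.20826429 -0.23713664] -0.2227004634811997 0.02887235691806181
```

View pics/side2.png

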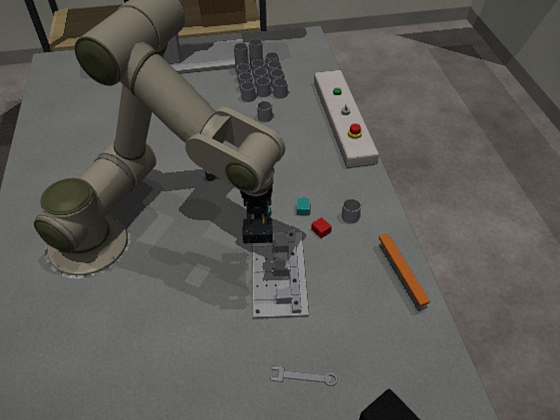

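Call:
drive_tool --steps '[{"tx": -2, "ty": 0.5, "tz": -1, "twist": -0.02, "jaw": 0}, {"tx": -6, "ty": 1.6, "tz": -2, "twist": -0.04, "jaw": 0}, {"tx": -10, "ty": 2.7, "tz": -3, "twist": -0.06, "jaw": 0}, {"tx": -14.5, "ty": 4, "tz": -4, "twist": -0.083, "jaw": 0}, {"tx": -19, "ty": 5.2, "tz": -5, "twist": -0.083, "jaw": 0}, {"tx": -23.5, "ty": 6.4, "tz": -6, "twist": -0.083, "jaw": 0}, {"tx": -28, "ty": 7.6, "tz": -6.5, "twist": -0.083, "jaw": 0}, {"tx": -32, "ty": 8.7, "tz": -6.5, "twist": -0.083, "jaw": 0}, {"tx": -36, "ty": 9.8, "tz": -6.5, "twist": -0.083, "jaw": 0}, {"tx": -38.7, "ty": 10.6, "tz": -6.5, "twist": -0.083, "jaw": 0}, {"tx": -39.5, "ty": 10.8, "tz": -6.5, "twist": -0.083, "jaw": 0}, {"tx": -39.5, "ty": 10.8, "tz": -6.5, "twist": -0.083, "jaw": 0}]'

```text
time: 22.2
tool_pos: [0.4296, 0.2061, 0.2501]
eef_rot: [[-0.054, -0.999, -0.001], [-0.999, 0.054, -0.0], [0.0, 0.001, -1.0]]
ft_force: [0.0, -0.6, 0.4]
width: 0.502
```

Call:
drive_tool --steps '[{"tx": 0, "ty": 0, "tz": 0, "twist": 0, "jaw": 0}, {"tx": 0, "ty": 0, "tz": 0, "twist": 0, "jaw": 0}]'

```text
time: 22.4
tool_pos: [0.43, 0.2046, 0.2506]
eef_rot: [[-0.057, -0.998, -0.0], [-0.998, 0.057, -0.0], [0.0, 0.0, -1.0]]
ft_force: [-0.4, 0.2, -0.1]
width: 0.499
```

```bash
python3 st.py;python3 - <<'E'
from h import *
w=cam("wrist");save("w18.npz",w);cv2.imwrite("pics/w18.png",w[0])
E
```

```text
22.4 pos [0.43   0.2046 0.2506] plate 0.3978 0.2618 toolx [-0.0569 -0.9984] f_tool [-0.1  0.4  0.1] m_tool [ 0.05 -0.04  0.01] w 43.93
```

View pics/w18.png

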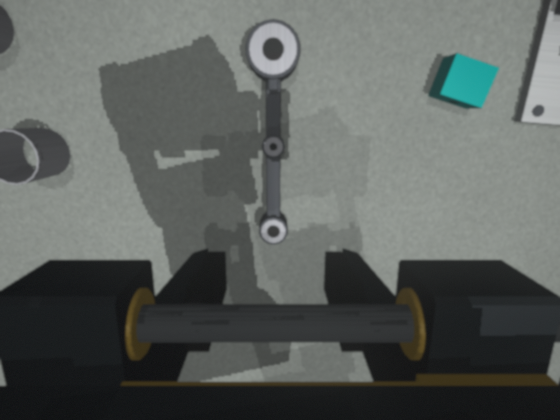

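Run:
```python
from h import *
w=load("w18.npz");s=state();tp=s["tool_pos"];T=s["eef_rot"]
crop(w[0],230,10,320,250,2.5,"pics/w18c.png")
g=cv2.cvtColor(w[0],cv2.COLOR_BGR2GRAY)
pts={}
for n,(u,v,r,z) in dict(hub=(273,48,32,.042),lug=(273,147,14,.032),tip=(273,231,17,.034)).items():
    m=np.zeros_like(g);x0,y0=u-r,v-r
    sub=g[y0:v+r,x0:u+r]; th=(sub>115+ (20 if n=='hub' else 10)).astype(np.uint8)
    cs,_=cv2.findContours(th,cv2.RETR_EXTERNAL,cv2.CHAIN_APPROX_NONE)
    for c in sorted(cs,key=cv2.contourArea)[-2:]:
        if cv2.contourArea(c)<20: continue
        (cx,cy),(d1,d2),a=cv2.fitEllipse(c) if len(c)>5 else ((0,0),(0,0),0)
        P=ray(w,[(cx+x0,cy+y0)],z)[0]; print(n,cx+x0,cy+y0,d1,d2,P.round(4),"tool",((P-tp)@T).round(4))
    pts[n]=P
```

```text
hub 494.9262390136719 -204.5436553955078 157.17587280273438 603.7135620117188 [0.7326 0.0118 0.042 ] tool [ 0.1753 -0.3131  0.2087]
hub 272.6354560852051 48.318294525146484 46.99662399291992 50.92721939086914 [0.5585 0.1984 0.042 ] tool [-0.0011 -0.1287  0.2087]
tip 287.7561225891113 220.07595252990723 3.6861765384674072 16.257661819458008 [0.3899 0.1921 0.034 ] tool [0.0148 0.0393 0.2167]
tip 273.1455783843994 230.56499671936035 22.502235412597656 23.78032875061035 [0.379  0.2084 0.034 ] tool [-0.0009  0.0511  0.2167]
```

View pics/w18c.png

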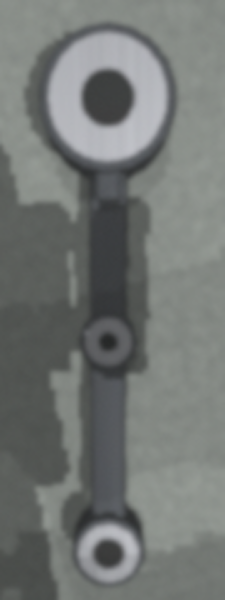

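Call:
drive_tool --squeeze 40 --steps '[{"tx": -0.1, "ty": -2, "tz": 2, "twist": 0, "jaw": 0}, {"tx": -0.15, "ty": -5, "tz": 5, "twist": 0, "jaw": 0}, {"tx": -0.15, "ty": -7.5, "tz": 9, "twist": 0, "jaw": 0}, {"tx": -0.15, "ty": -7.5, "tz": 13, "twist": 0, "jaw": 0}, {"tx": -0.15, "ty": -7.5, "tz": 17, "twist": 0, "jaw": 0}, {"tx": -0.15, "ty": -7.5, "tz": 19, "twist": 0, "jaw": 0}, {"tx": -0.15, "ty": -7.5, "tz": 19, "twist": 0, "jaw": 0}, {"tx": -0.15, "ty": -7.5, "tz": 19, "twist": 0, "jaw": 0}]'

```text
time: 23.25
tool_pos: [0.5053, 0.2026, 0.0615]
eef_rot: [[-0.056, -0.998, 0.001], [-0.998, 0.056, 0.0], [-0.0, -0.001, -1.0]]
ft_force: [0.6, -0.7, 0.7]
width: 0.502
```

```bash
python3 st.py;python3 - <<'E'
from h import *
w=cam("wrist");save("w19.npz",w);cv2.imwrite("pics/w19.png",w[0])
E
```

```text
23.25 pos [0.5053 0.2026 0.0615] plate 0.4726 0.2702 toolx [-0.056  -0.9984] f_tool [ 0.6 -0.6 -0.7] m_tool [-0.02 -0.04 -0.03] w 44.14
```

View pics/w19.png

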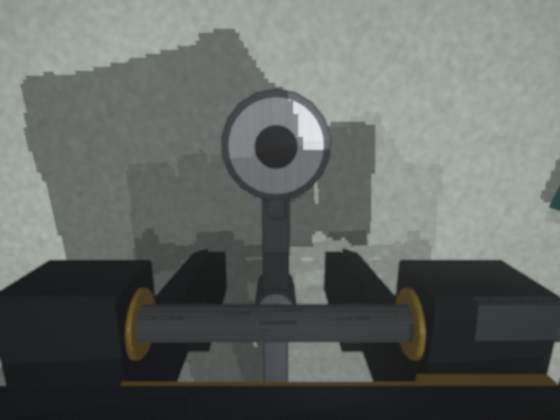

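Run:
```python
from h import *
w=load("w19.npz");s=state();P=ray(w,[(275.7,146)],.042)[0];print((P-s["tool_pos"])@s["eef_rot"])
```

```text
[ 0.00155479 -0.05315436  0.02020742]
```

Call:
drive_tool --squeeze 40 --steps '[{"tx": 0, "ty": 0, "tz": 2, "twist": 0, "jaw": 0}, {"tx": 0, "ty": 0, "tz": 4, "twist": 0, "jaw": 0}, {"tx": 0, "ty": 0, "tz": 5.2, "twist": 0, "jaw": 0}, {"tx": 0, "ty": 0, "tz": 5.65, "twist": 0, "jaw": 0}, {"tx": 0, "ty": 0, "tz": 5.65, "twist": 0, "jaw": 0}]'

```text
time: 23.8
tool_pos: [0.5049, 0.2032, 0.0047]
eef_rot: [[-0.055, -0.998, 0.001], [-0.998, 0.055, 0.0], [-0.0, -0.001, -1.0]]
ft_force: [0.3, -0.3, 0.4]
width: 0.501
```

```bash
python3 st.py
```

```text
23.8 pos [0.5049 0.2032 0.0047] plate 0.4722 0.2707 toolx [-0.0552 -0.9985] f_tool [ 0.2 -0.3 -0.4] m_tool [ 0.01 -0.04  0.02] w 44.1
```

Call:
drive_tool --squeeze 40 --steps '[{"tx": 0, "ty": 0.05, "tz": 0, "twist": 0, "jaw": -1}, {"tx": 0, "ty": 0.05, "tz": 0, "twist": 0, "jaw": -1}, {"tx": 0, "ty": 0.05, "tz": 0, "twist": 0, "jaw": -1}, {"tx": 0, "ty": 0.05, "tz": 0, "twist": 0, "jaw": -1}, {"tx": 0, "ty": 0.05, "tz": 0, "twist": 0, "jaw": -1}, {"tx": 0, "ty": 0.05, "tz": 0, "twist": 0, "jaw": -1}, {"tx": 0, "ty": 0.05, "tz": 0, "twist": 0, "jaw": -1}]'

```text
time: 24.5
tool_pos: [0.5043, 0.2031, 0.0046]
eef_rot: [[-0.055, -0.998, 0.0], [-0.998, 0.055, -0.0], [0.0, -0.0, -1.0]]
ft_force: [-1.1, -2.7, 5.9]
width: 0.165
```

```bash
python3 st.py
```

```text
24.5 pos [0.5043 0.2031 0.0046] plate 0.4715 0.2705 toolx [-0.0551 -0.9985] f_tool [ 2.8  1.  -5.9] m_tool [-0.18  0.4   0.01] w 14.53
```

Gripped at about 14.5 mm. A small slow lift to check balance.

Call:
drive_tool --squeeze 45 --steps '[{"tx": 0, "ty": 0, "tz": -0.3, "twist": 0, "jaw": -1}, {"tx": 0, "ty": 0, "tz": -1, "twist": 0, "jaw": -1}, {"tx": 0, "ty": 0, "tz": -2, "twist": 0, "jaw": -1}, {"tx": 0, "ty": 0, "tz": -3, "twist": 0, "jaw": -1}, {"tx": 0, "ty": 0, "tz": -3, "twist": 0, "jaw": -1}, {"tx": 0, "ty": 0, "tz": -3, "twist": 0, "jaw": -1}]'

```text
time: 25.1
tool_pos: [0.5041, 0.2032, 0.0345]
eef_rot: [[-0.055, -0.998, 0.001], [-0.998, 0.055, 0.0], [-0.0, -0.001, -1.0]]
ft_force: [0.0, -0.3, -6.8]
width: 0.166
```

```bash
python3 st.py;python3 - <<'E'
from h import *
w=cam("wrist");save("w20.npz",w);cv2.imwrite("pics/w20.png",w[0])
c=cam("scene");crop(c[0],180,80,380,230,4,"pics/s20.png");c=cam("side");crop(c[0],180,110,330,230,5,"pics/d20.png")
E
```

```text
25.1 pos [0.5041 0.2032 0.0345] plate 0.4714 0.2706 toolx [-0.0552 -0.9985] f_tool [ 0.3 -0.   6.8] m_tool [-0.06  0.01  0.02] w 14.57
```

View pics/w20.png

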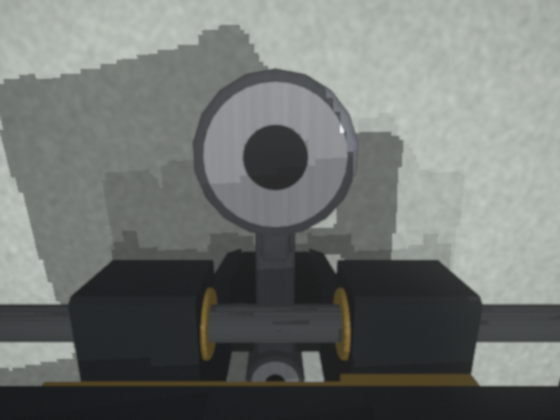

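View pics/s20.png

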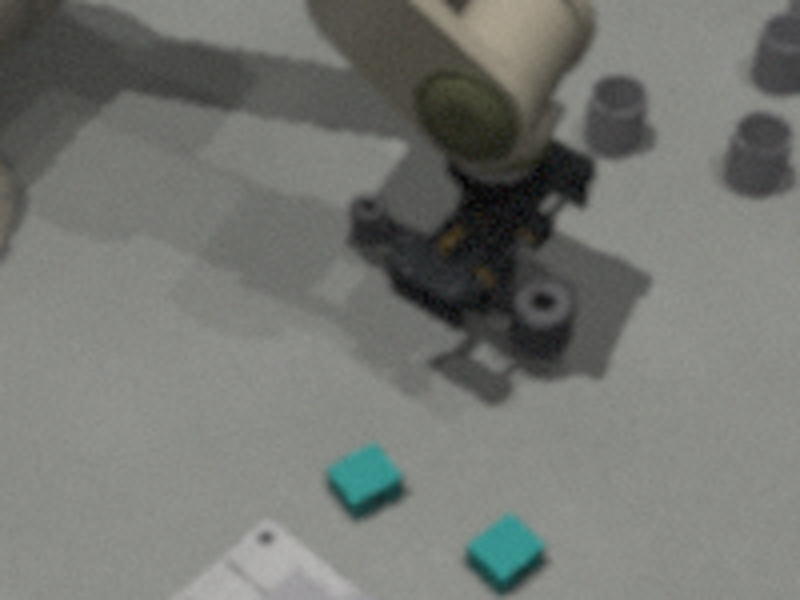

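View pics/d20.png

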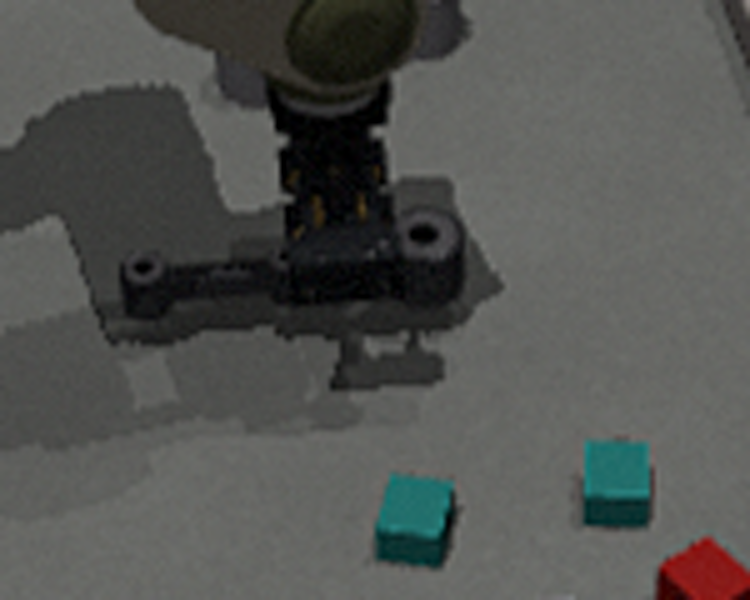

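Run:
```python
from h import *
w=load("w20.npz");s=state();
g=cv2.cvtColor(w[0],cv2.COLOR_BGR2GRAY)
th=(g[110:205,230:320]<70).astype(np.uint8)
cs,_=cv2.findContours(th,cv2.RETR_EXTERNAL,cv2.CHAIN_APPROX_NONE);c=max(cs,key=cv2.contourArea);print(cv2.fitEllipse(c))
(cx,cy),_,_=cv2.fitEllipse(c);P=ray(w,[(cx+230,cy+110)],.042+.0345-.0046)[0];print((P-s["tool_pos"])@s["eef_rot"])
```

```text
((45.00666046142578, 47.23951721191406), (62.221534729003906, 62.84601593017578), 179.05142211914062)
[ 0.00087082 -0.05447903 -0.03803026]
```

Call:
drive_tool --steps '[{"tx": 0, "ty": 0, "tz": -1, "twist": 0, "jaw": -1}, {"tx": 0.5, "ty": 0, "tz": -3, "twist": -0.02, "jaw": -1}, {"tx": 1.5, "ty": 0, "tz": -5, "twist": -0.05, "jaw": -1}, {"tx": 3, "ty": -0.2, "tz": -7, "twist": -0.1, "jaw": -1}, {"tx": 5, "ty": -0.5, "tz": -9, "twist": -0.16, "jaw": -1}, {"tx": 7, "ty": -1, "tz": -11, "twist": -0.24, "jaw": -1}, {"tx": 9, "ty": -1.5, "tz": -12, "twist": -0.32, "jaw": -1}, {"tx": 11, "ty": -2, "tz": -12.5, "twist": -0.4, "jaw": -1}, {"tx": 13, "ty": -2.5, "tz": -12.5, "twist": -0.48, "jaw": -1}, {"tx": 15, "ty": -3, "tz": -12.5, "twist": -0.56, "jaw": -1}, {"tx": 17, "ty": -3.5, "tz": -12.5, "twist": -0.64, "jaw": -1}, {"tx": 19, "ty": -4, "tz": -12.5, "twist": -0.72, "jaw": -1}]'

```text
time: 26.45
tool_pos: [0.5334, 0.0105, 0.1597]
eef_rot: [[0.619, -0.785, -0.0], [-0.785, -0.619, 0.0], [-0.0, 0.0, -1.0]]
ft_force: [0.6, -0.2, -6.7]
width: 0.168
```

```bash
python3 st.py
python3 - <<'E'
from h import *
s=state();t=s["tool_pos"];T=s["eef_rot"];print(s["qpos"].round(2))
d=np.array([.5456,-.1733,.0866])-t;print((T.T@d)*100,"twist",np.arctan2(T[1,0],T[0,0])+.1382)
E
```

```text
26.45 pos [0.5334 0.0105 0.1597] plate 0.5269 0.0837 toolx [ 0.6195 -0.785 ] f_tool [ 0.5 -0.4  6.7] m_tool [ 0.07  0.06 -0.01] w 14.8
[-0.2   0.42  1.47 -0.    1.25  0.7 ]
[15.183208   10.42503096  7.30903273] twist -0.7645393825426907
```

Call:
drive_tool --steps '[{"tx": 1.5, "ty": 1, "tz": 0, "twist": -0.08, "jaw": -1}, {"tx": 3.2, "ty": 2.1, "tz": 0, "twist": -0.16, "jaw": -1}, {"tx": 5, "ty": 3.3, "tz": 0, "twist": -0.24, "jaw": -1}, {"tx": 6.8, "ty": 4.5, "tz": 0.5, "twist": -0.32, "jaw": -1}, {"tx": 8.6, "ty": 5.8, "tz": 1, "twist": -0.4, "jaw": -1}, {"tx": 10.4, "ty": 7.1, "tz": 1.5, "twist": -0.48, "jaw": -1}, {"tx": 12.2, "ty": 8.3, "tz": 2, "twist": -0.56, "jaw": -1}, {"tx": 13.6, "ty": 9.3, "tz": 2.5, "twist": -0.64, "jaw": -1}, {"tx": 14.6, "ty": 10, "tz": 3, "twist": -0.71, "jaw": -1}, {"tx": 15, "ty": 10.3, "tz": 3.3, "twist": -0.75, "jaw": -1}, {"tx": 15.2, "ty": 10.4, "tz": 3.5, "twist": -0.765, "jaw": -1}, {"tx": 15.2, "ty": 10.4, "tz": 3.5, "twist": -0.765, "jaw": -1}]'

```text
time: 27.65
tool_pos: [0.5453, -0.1725, 0.1242]
eef_rot: [[0.99, -0.141, -0.0], [-0.141, -0.99, 0.0], [-0.0, -0.0, -1.0]]
ft_force: [-0.1, 0.7, -7.3]
width: 0.166
```

```bash
python3 st.py
python3 - <<'E'
from h import *
w=cam("wrist");save("w21.npz",w);cv2.imwrite("pics/w21.png",w[0])
s=state();t=s["tool_pos"];T=s["eef_rot"];print(s["qpos"].round(2))
d=np.array([.5456,-.1733,.0866])-t;print((T.T@d)*100,"twist",np.arctan2(T[1,0],T[0,0])+.1382)
E
```

```text
27.65 pos [ 0.5453 -0.1725  0.1242] plate 0.5639 -0.0958 toolx [ 0.99   -0.1412] f_tool [-0.2 -0.7  7.3] m_tool [-0.07  0.01  0.  ] w 14.59
[-0.51  0.52  1.41  0.    1.21 -0.37]
[0.03274472 0.10131593 3.78288674] twist -0.0036086409645898765
```

View pics/w21.png

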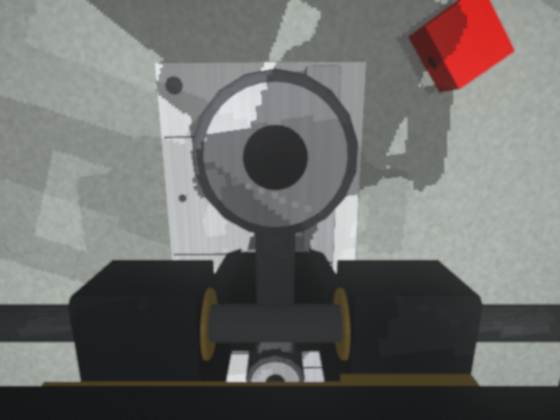

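Call:
drive_tool --steps '[{"tx": 0, "ty": 0.05, "tz": 0.5, "twist": 0, "jaw": -1}, {"tx": 0.03, "ty": 0.1, "tz": 1.3, "twist": -0.003, "jaw": -1}, {"tx": 0.03, "ty": 0.1, "tz": 2.2, "twist": -0.003, "jaw": -1}, {"tx": 0.03, "ty": 0.1, "tz": 3, "twist": -0.003, "jaw": -1}, {"tx": 0.03, "ty": 0.1, "tz": 3.5, "twist": -0.003, "jaw": -1}, {"tx": 0.03, "ty": 0.1, "tz": 3.75, "twist": -0.003, "jaw": -1}, {"tx": 0.03, "ty": 0.1, "tz": 3.75, "twist": -0.003, "jaw": -1}, {"tx": 0.03, "ty": 0.1, "tz": 3.75, "twist": -0.003, "jaw": -1}, {"tx": 0.03, "ty": 0.1, "tz": 3.75, "twist": -0.003, "jaw": -1}]'

```text
time: 28.6
tool_pos: [0.5458, -0.1736, 0.0871]
eef_rot: [[0.99, -0.138, 0.001], [-0.138, -0.99, -0.0], [0.001, 0.0, -1.0]]
ft_force: [0.0, 0.1, -7.2]
width: 0.165
```

```bash
python3 st.py
python3 - <<'E'
from h import *
w=cam("wrist");save("w22.npz",w)
for n,bx in(("scene",(170,190,320,310)),("side",(210,190,360,330))):
    c=cam(n);save(n+"22.npz",c);crop(c[0],*bx,5 if n=="scene" else 4.2,f"pics/{n}22.png")
cv2.imwrite("pics/w22.png",w[0])
E
```

```text
28.6 pos [ 0.5458 -0.1736  0.0871] plate 0.5645 -0.0969 toolx [ 0.9905 -0.1375] f_tool [ 0.  -0.1  7.2] m_tool [-0.06  0.02 -0.06] w 14.56
```

View pics/scene22.png

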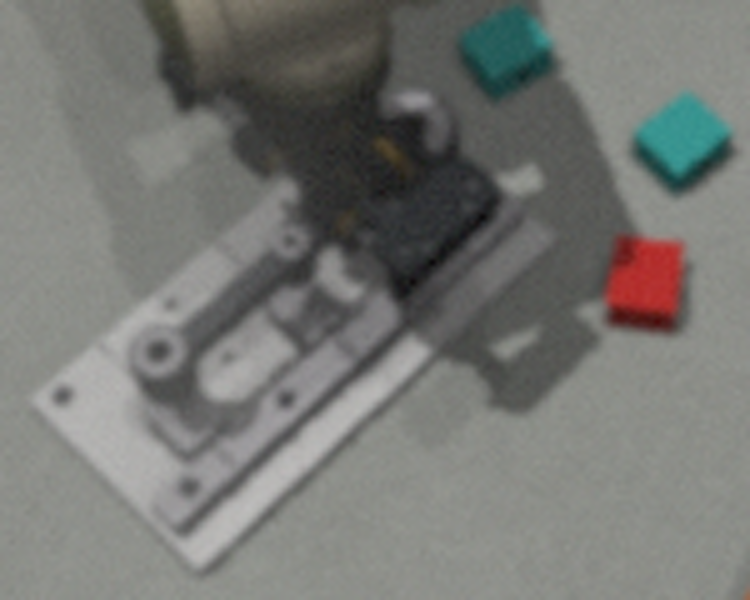

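View pics/side22.png

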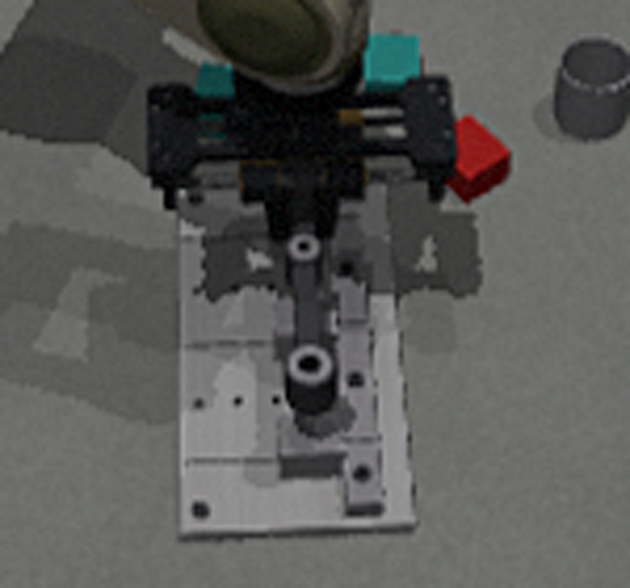

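View pics/w22.png

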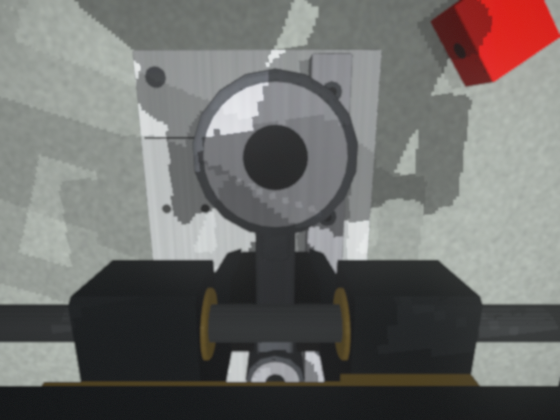

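Run:
```python
from h import *
px=np.array([.99049,-.13756,0]);py=np.array([.13756,.99049,0])
a=load("scene22.npz");b=load("side22.npz")
def tri(ua,ub):
    Pa=a[1]@np.c_[a[2],a[3]];Pb=b[1]@np.c_[b[2],b[3]]
    X=cv2.triangulatePoints(Pa,Pb,np.array(ua,float).reshape(2,1),np.array(ub,float).reshape(2,1));return (X[:3]/X[3]).ravel()
A=lambda p:(np.array(p,float)+.5)/5-.5+[170,190]
B=lambda p:(np.array(p,float)+.5)/4.2-.5+[210,190]
for n,p,q,z in(("tip",(158,352),(310,363),.1165),("lug",(291,240),(304,246),.1145)):
    X=tri(A(p),B(q));print(n,"tri",X.round(4),X@px,X@py)
    for c,u in((a,A(p)),(b,B(q))): P=ray(c,[u],z)[0];print("  ",P.round(4),P@px,P@py)
# plate corner & fence check in these views: near-left corner (-y end) etc
for n,p,q,z in(("corner -y near",(35,402),(180,535),.012),("corner -y far",(202,573),(413,525),.012)):
    X=tri(A(p),B(q));print(n,X.round(4),X@px,X@py)
# line mid & tip at near plate edge; end block front bottom corner etc in side
for q in((185,347),(270,343),(185,463),(275,461)): P=ray(b,[B(q)],.012)[0];print("line",P@px,P@py)
for q in((278,452),(342,452)): P=ray(b,[B(q)],.042)[0];print("end blk top -y edge",P@px,P@py)
# expected pixel of hub bore in wrist
```

```text
tip tri [ 0.5295 -0.2997  0.1205] 0.5656811144897881 -0.22403736261239648
   [ 0.5285 -0.2997  0.1165] 0.5647148111950424 -0.22410545349187752
   [ 0.5297 -0.2963  0.1165] 0.5653909951528922 -0.22059970890191294
lug tri [ 0.5421 -0.2097  0.1174] 0.5657856405119401 -0.1330960374350546
   [ 0.5413 -0.2092  0.1145] 0.5649254437329958 -0.13276566225330017
   [ 0.5423 -0.207   0.1145] 0.5656567243685742 -0.13047116008694012
corner -y near [ 0.4412 -0.3337  0.0067] 0.482938721968957 -0.26982470687639043
corner -y far [ 0.5843 -0.3545  0.0093] 0.6275409684314074 -0.2707538887566574
line 0.4868656071590811 -0.13132661373575788
line 0.5429538140496674 -0.13057709833593634
line 0.48624049230384403 -0.22072737893087596
line 0.5431478089254888 -0.22173298013232523
end blk top -y edge 0.5449367161500683 -0.23437769398059455
end blk top -y edge 0.5844919404235864 -0.2361064212099267
```

```bash
python3 st.py
python3 - <<'E'
from h import *
s=state();print(s["joint_vel"].round(4),s["time"])
print(sign_off())
E
```

```text
28.75 pos [ 0.5457 -0.1736  0.087 ] plate 0.5644 -0.0969 toolx [ 0.9905 -0.1376] f_tool [ 0.5 -0.5  6.8] m_tool [0.   0.08 0.02] w 14.43
[ 0.0013  0.0006  0.0012 -0.0005 -0.0009  0.0011] 28.75
the job is handed in; nothing more can be done
None
```

The fixture is set up and I handed the job in at about 28.8 s, with the arm still holding the lever over the row.

**Blocks:** I gripped each block square to the plate, moved it onto its line and pressed it to the fence. I then pressed it home from behind with the closed fingers, at about 11–15 N. From above, all three read within about 0.5 mm of their lines. The stop positions on the fence agreed to about 0.5 mm. In the close views, all three fronts followed the fence edge. I measured only the wide block's angle, and it was about 0.005 rad off.

**Lever:** I lifted it at the balance point; the moment at the wrist was about 0.06 N m, and the hub did not shift in the grip. The hub is over the wide block. The small end boss is over the block at the other end, within about 1 mm of its centre in the side view. By the arm's own position, the underside is about 40 mm above the blocks.

**Checks that disagreed or are uncertain:**
- **Scene and side cameras:** they differ by 2–4 mm on the end boss's position along the row. Triangulating the two views put it 4 mm higher than the arm's position implies. They also put the plate corners 3–5 mm too low, so I trusted the arm for height.
- **Level:** the boss and the middle lug agree to about 1 mm over 90 mm, but the cameras cannot check it more finely than that.
- **Wrist camera:** it was about 1 mm off sideways compared with the gripper, and I corrected for that.

I did not touch the sleeves, the wrench, or the red and turquoise blocks.

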